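# Weigh a rough stone on the notched beam balance

### The arm

A 6-joint arm with a two-finger parallel gripper is mounted at the origin on a cart in front of the work surface, level with it; the furniture and walls round the work are solid. World frame = base frame: x ahead of the robot, y to its left, z up, the work surface at z = 0. Lengths are in mm, angles in rad, forces in N, time in s.
With the tool pointing down it reaches from about 275 to 725 mm from the base axis. Payload 5.6 kg.
Tool frame: the origin (TCP) lies on the centre line of the jaws, within the pads' length; the fingertips stand 11 mm ahead of it and the grasp point (between the pads) lies 8 mm behind it; z points along the fingers, x is the direction in which the jaws open and shut, and the axes are right-handed (so a half turn about z gives the same grasp; the last joint's range is limited). The gripper opens to 85 mm and grips with 20 to 120 N. Pads are 22 mm wide; open, the fingers measure 114 mm over their backs; the gripper's body (76 mm by 85 mm) begins 54 mm behind the grasp point. The pads swing forward as they close: fully open they stand 13 mm farther back than shut.
Start: joints at [-0.934, 0.255, 0.108, 0, -1.424, -0.285], TCP at [189.543, -516.301, 242.283] pointing down, gripper open.
Joint ranges: [-2.95, 2.95], [-1.21, 1.97], [-1.09, 1.5], [-2.87, 1.71], [-2.94, -0.07], [-3.05, 3.05]. Speed limits (rad/s): [2.57, 2.57, 3.14, 3.14, 3.14, 3.14].

### API

Orientations are given as [roll, pitch, yaw] about the fixed x, y, z axes, in that order (R = Rz(yaw) Ry(pitch) Rx(roll)).
In Python, from station import env gives the robot as it stands. The module is installed in compiled form; this text tells all that it offers.
- The arm moves only by the tool send_rows, never from a script. Its argument "commands" is a list of rows, each a list of 2 entries, a list of its own where there are three numbers: the shift along the tool's x, y, z in cm, then the turn, a rotation vector about the tool's x, y, z in rad. A call has 1 to 8 rows; each row is the pose to reach, as a shift and turn from the pose measured when the call began, along the tool's axes at that moment; what a row does not reach only later rows make up. A row lasts 1/12 s, in which the tool goes at most 41.7 mm and 7.16 degrees, less where a joint would pass 70% of its speed; a pose out of reach is approached as far as the arm can. A call with a gripper value outside its range is refused whole. "grip" is the opening, from 0 (shut) to 1 (fully open), set as the call begins (left out, the last holds). The fingers move at their own pace and stop on an object; the grip force is fixed at half the most. Time passes only in rows, so rows that repeat a pose let the fingers close. It gives the time, the measured TCP pose, the force and the opening at its end, in the units of the state.
- env.observe(): the state, without advancing time (a new reading comes with each control period).
- env.camera(name): name is "side" or "top"; returns a dict with "frame" (420x560x3 uint8, red, green, blue), "fx", "fy", "cx", "cy" (pixels), "R" (3x3) and "t" (3): a world point X has camera coordinates R X + t. Camera axes: x right, y down, z forward; pixel columns grow to the right and rows downward; lengths in mm; the calibration is good to about 2 mm. A picture is of the moment at which its call begins. There is no depth.
- env.close_job(): hands the job in, once; it reports no verdict.
The state is a dict: "t": time; "joints": joint angles; "joint_vel": joint speeds; "joint_efforts": joint torques, N m; "tool_pos": TCP position; "orientation": TCP orientation; "ft_force": force on the tool from outside, world axes, zero at the start; "moment": the same for the moment, N m; "width": finger opening in mm.
Only numpy, scipy, OpenCV 4.12 (cv2) and the standard library are available. Lean on these libraries where they do the work, as an engineer would, in place of code of your own. Each camera call takes 0.05 s, during which the arm holds its last target. There are 200 camera calls.

### The job

Weigh the rough pink stone that lies on the table: set it down gently in the brass pan of the beam balance, then push the brass poise along the notched beam by its black knob, feeling it click from notch to notch, until the red pointer comes to rest inside the green band with nothing touching the balance. Push the knob slowly and lightly with the fingertips and never clamp it or lean on the balance (the hand must stay under 12 N on it), and leave the yellow stone where it is.

Things in the scene. Friction and masses are not known exactly. Their poses are not given: they have to be found in the camera images.
- stone: rough piece of pink stone, 42 x 64 x 24 mm, lying loose on the table; it may lie at either side of the yellow stone; origin at the centre of its underside, its x axis across the 42 mm width (grasp it there), y along the 64 mm length, z up. Its weight is not known: about 80 to 160 g.
- yellow_block: loose yellow stone, 30 x 40 x 22 mm, origin under its centre; a bystander, not to be moved.
- scale: the balance's grey stand, fixed; base 70 x 300 x 12 mm; origin on the table right under the beam's pivot, z up. The pivot is 110 mm above the table. The pan hangs 120 mm to its +y side; the notched beam runs out to its -y side, where the pointer ends 228 mm from the pivot before an upright white plate, post top 150 mm above the table.
- beam: steel beam, free to turn about the stand's x axis between stops at 0.09 rad either way; origin at the pivot, -y along the notched arm, a bar 12 mm wide whose toothed top is 8 mm above the pivot line. Settles in about 1.5 s. Pan heavy: this arm stands up at its stop. Off the stops, one notch of poise travel outward lowers the pointer by about 0.044 rad (10 mm).
- pan_floor (a point): centre of the pan's inner floor: brass dish, 74 mm wide at the floor, 104 mm at the rim, rim 10 mm above the floor. It hangs 45 mm below trunnions in a fork and swings about the stand's x axis. Prongs (5 mm above the trunnions) run along y, 61 mm either side in x, straps 54 mm either side in x; the fork's cross bar is 72 mm off towards the pivot. Open above.
- knob_top (a point): top centre of the poise's black knob, an upright pin 16 mm thick; its foot, on the brass poise (28 x 26 mm from above), is 43 mm below this point. At level, this point is 75 mm above the pivot. Push the knob towards the stand's -y, away from the pivot, to lower the pointer. About 7 to 8 N along the beam takes it over a tooth, then it snaps into the next notch.
- pointer_tip (a point): tip of the red pointer at the end of the beam; it must rest within 7 mm above or below the middle of the green band.
- poise: the brass poise (160 g) that carries the knob; origin on the beam's pivot line. It cannot leave the beam and slides along it from 40 to 170 mm from the pivot; a sprung ball inside drops into notches 10 mm apart, the first at 40 mm. It starts in one of the first four notches, too near the pivot; balance lies between 90 and 165 mm from the pivot.
- band (a point): middle of the 14 mm high green band on the white plate, at the pointer's tip when the beam is level.
There are look-alikes about, which are no part of the job. Of the things like the stone, leave any that is orange or turquoise; of the rest the smaller one is meant.

How it is judged:
By the outcome, as a careful person would: the job done as asked, in the order asked, and still so for the second after the job is handed in, with the robot touching nothing.
It also fails if it takes over 67 s, if anything falls off the work surface, if the arm or the gripper's body presses on something with over 40 N, if the wrist force passes 120 N, or if a joint passes its speed limit or range.

## Working session

There is one attempt and no reset: what is moved stays moved. The work goes in short steps, Python scripts to look and compute and a tool call to move; the robot and the scene stay as the last step left them, time stands still between calls to the robot, and variables do not carry over. Pictures are saved under pics/ and viewed, about 8 in all and at most 12, crops included, and the job is handed in when it is done.

Besides the shell and the picture viewer there is one more tool, called after "Request:" by a JSON object that holds its "name" and its "arguments". send_rows: Moves the arm, as the interface text tells. Its arguments: {"type":"object","properties":{"commands":{"type":"array"},"grip":{"type":"number"}},"required":["commands"]}

```bash
mkdir -p pics; cat > h.py <<'E'
import numpy as np, cv2, pickle
from station import env
def snap(n):
    r={}
    for c in("side","top"):
        d=env.camera(c); r[c]=d; cv2.imwrite(f"pics/{n}_{c}.png",d["frame"][:,:,::-1])
    pickle.dump(r,open(f"pics/{n}.pkl","wb")); return r
def ray(d,u,v):
    R=np.array(d["R"]);t=np.array(d["t"]);o=-R.T@t
    w=R.T@np.array([(u-d["cx"])/d["fx"],(v-d["cy"])/d["fy"],1]);return o,w/np.linalg.norm(w)
def onz(d,u,v,z):
    o,w=ray(d,u,v);return o+w*(z-o[2])/w[2]
def tri(d1,p1,d2,p2):
    o1,w1=ray(d1,*p1);o2,w2=ray(d2,*p2)
    s=np.linalg.lstsq(np.c_[w1,-w2],o2-o1,rcond=None)[0]
    a=o1+s[0]*w1;b=o2+s[1]*w2;return (a+b)/2,np.linalg.norm(a-b)
def proj(d,X):
    c=np.array(d["R"])@np.array(X)+np.array(d["t"]);return d["fx"]*c[0]/c[2]+d["cx"],d["fy"]*c[1]/c[2]+d["cy"]
E
python3 - <<'E'
from h import *
r=snap("a")
for c in r:
    d=r[c];print(c,d["fx"],d["cx"],d["cy"],-np.array(d["R"]).T@d["t"],np.round(d["R"],2).tolist())
s=env.observe();print(s)
cv2.imwrite("pics/a.png",cv2.resize(np.hstack([r["side"]["frame"],r["top"]["frame"]])[:,:,::-1],(800,300),interpolation=cv2.INTER_AREA))
E
```

```text
side 513.0325364632334 278.1480954691884 209.47378253103454 [  273.87726715 -1200.9434361    893.05865155] [[0.97, -0.23, 0.0], [-0.14, -0.61, -0.78], [0.18, 0.76, -0.62]]
top 447.3019943516887 275.47159723362444 205.07037983000075 [ 419.99887904 -243.20346166  986.82328252] [[0.01, -1.0, -0.0], [-0.99, -0.01, -0.11], [0.11, 0.01, -0.99]]
{'t': 0.1, 'joints': array([-9.34418260e-01,  2.55686582e-01,  1.07112359e-01, -4.12147572e-04,
       -1.42391680e+00, -2.84589304e-01]), 'joint_vel': array([-0.00114841, -0.00147652,  0.00286455,  0.00195678,  0.00036851,
       -0.00064956]), 'joint_efforts': array([-1.14808008e-03, -3.87603343e+01,  2.38475007e+01,  5.37778482e+00,
       -3.75021802e-03,  7.15464552e-06]), 'tool_pos': array([ 189.40671014, -515.89242475,  241.47987177]), 'orientation': array([-3.14150805e+00, -1.74098040e-03,  1.92252435e+00]), 'ft_force': array([-0.52385507,  0.08912537, -1.43850769]), 'moment': array([0.0237736 , 0.02956649, 0.00359668]), 'width': 85.6561878167466}
```

View pics/a_side.png

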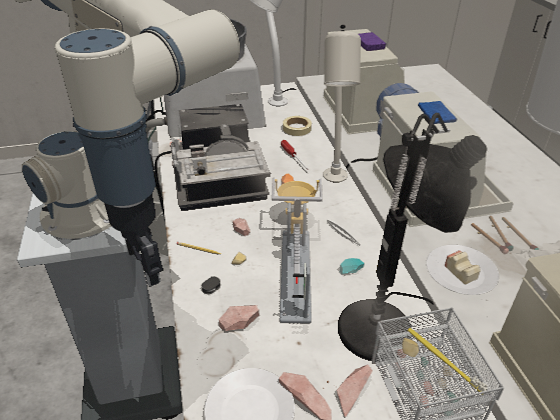

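View pics/a_top.png

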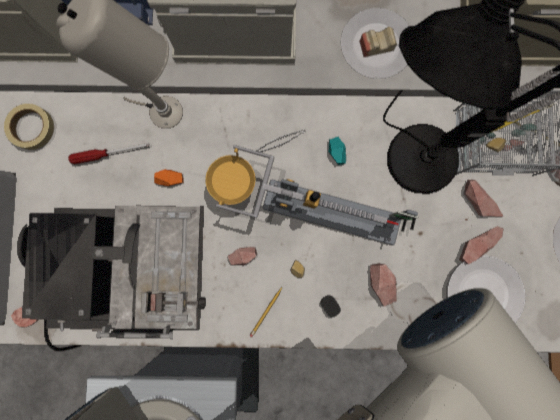

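Pink candidates in the top view are (241,256), which is small, (383,283), which is larger, (480,198) and (482,243), which are elongated, and (24,316), half hidden by the machine. The orange one at (168,178) and the turquoise one at (337,151) are excluded. I'll measure sizes and enlarge a crop.

```bash
python3 - <<'E'
from h import *
r=pickle.load(open("pics/a.pkl","rb"))
for c in r:
    d=r[c];f=d["frame"];hsv=cv2.cvtColor(f,cv2.COLOR_RGB2HSV);H,S,V=cv2.split(hsv)
    m=(((H<12)|(H>172))&(S>50)&(S<175)&(V>80)).astype(np.uint8)
    m=cv2.morphologyEx(m,cv2.MORPH_CLOSE,np.ones((3,3)))
    for k in cv2.findContours(m,0,2)[0]:
        if cv2.contourArea(k)<60:continue
        q=np.array([onz(d,*p[0],12)[:2] for p in k],np.float32)
        print(c,cv2.contourArea(k),np.mean(k[:,0],0).round(),[np.round(x,1) for x in cv2.minAreaRect(q)])
a=r["top"]["frame"];b=r["side"]["frame"]
A=cv2.resize(a[130:290,190:430],(800,533),interpolation=3)
cv2.imwrite("pics/c1.png",A[:,:,::-1])
B=cv2.resize(b[165:335,200:350],(530,600),interpolation=3)
cv2.imwrite("pics/c2.png",B[:,:,::-1])
E
```

```text
side 1053.0 [305. 392.] [array([ 452.6, -684.9]), array([ 45.5, 128.5]), np.float64(28.4)]
side 772.0 [354. 389.] [array([ 539.3, -688.6]), array([121.2,  38.6]), np.float64(44.7)]
side 687.0 [242. 316.] [array([ 357.6, -473.3]), array([65.4, 85.3]), np.float64(82.0)]
side 177.0 [241. 227.] [array([ 413.2, -174.2]), array([36.6, 71.9]), np.float64(2.8)]
side 111.5 [288. 148.] [array([630.4, 179.5]), array([ 29.9, 104.6]), np.float64(9.7)]
top 233.0 [ 22. 318.] [array([273.5, 299.4]), array([51.7, 34. ]), np.float64(54.0)]
top 766.5 [382. 286.] [array([ 358.4, -473.1]), array([89. , 52.1]), np.float64(10.9)]
top 342.0 [242. 256.] [array([ 414.4, -167.1]), array([34.1, 61.8]), np.float64(8.8)]
top 699.0 [481. 242.] [array([ 449.1, -686.9]), array([ 41.6, 110.3]), np.float64(35.7)]
top 597.5 [481. 198.] [array([ 542.1, -689.2]), array([104.5,  40.6]), np.float64(37.3)]
top 66.0 [364.  40.] [array([ 902.7, -436.4]), array([43.4, 16.4]), np.float64(18.7)]
```

View pics/c1.png

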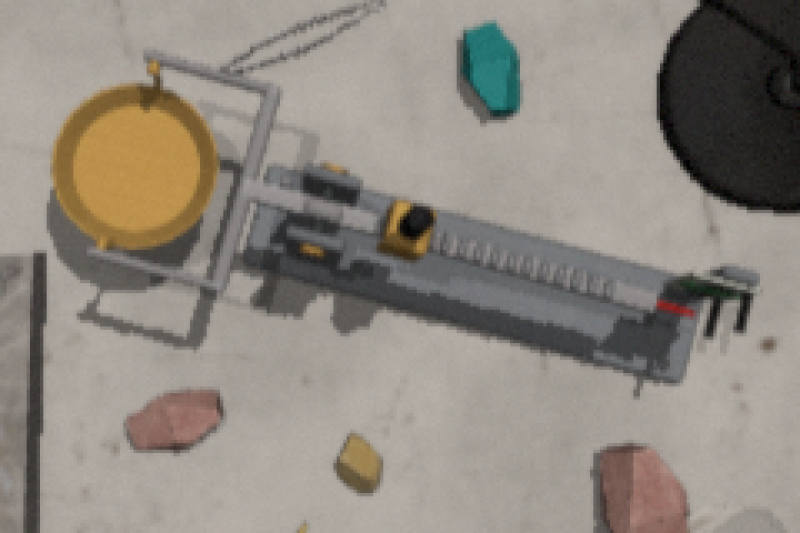

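View pics/c2.png

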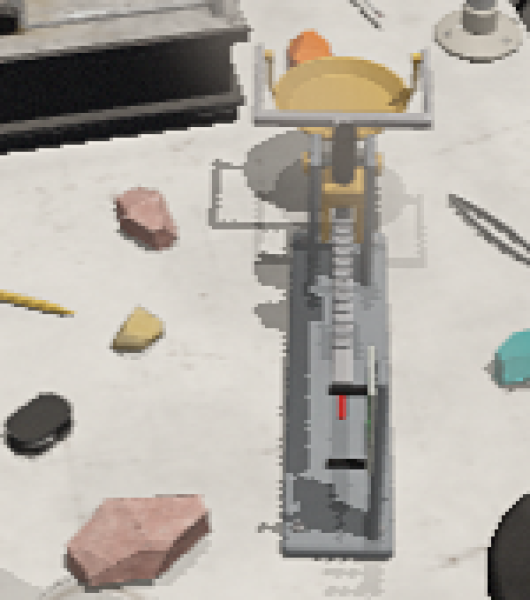

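The crops show five things:
- **Target stone:** the small pink stone at full-frame top (241,256), side (241,227). It measures about 34–42 x 62 mm and lies beside the yellow stone at top (297,268), so it is the one meant.
- **Other pink stones:** these measure about 90–120 mm long and are too big. The one at (22,318) is under the machine, away from the yellow stone.
- **Pan:** centred near top (230,180).
- **Knob:** near top (314,196).
- **Red pointer:** near top (395,222).

Next I'll measure the stone, pan, knob and scale axis.

```bash
python3 - <<'E'
from h import *
r=pickle.load(open("pics/a.pkl","rb"));T,S_=r["top"],r["side"]
def comps(d,f,box,mn):
    hsv=cv2.cvtColor(d["frame"],cv2.COLOR_RGB2HSV);H,S,V=[x.astype(int) for x in cv2.split(hsv)]
    m=np.zeros(H.shape,np.uint8);x0,y0,x1,y1=box;m[y0:y1,x0:x1]=f(H,S,V)[y0:y1,x0:x1]
    return [k for k in cv2.findContours(m,0,1)[0] if len(k)>=5 and cv2.contourArea(k)>=mn]
brass=lambda H,S,V:(H>13)&(H<26)&(S>110)&(V>70)
for n,d,b in(("top",T,(195,140,330,230)),("side",S_,(260,165,335,260))):
    for k in comps(d,brass,b,12):
        print(n,"brass",cv2.contourArea(k),cv2.boundingRect(k),np.round(cv2.fitEllipse(k)[0],1),np.round(cv2.fitEllipse(k)[1],1))
red=lambda H,S,V:((H<8)|(H>172))&(S>150)&(V>90)
dark=lambda H,S,V:(V<55)
for n,d,b in(("top",T,(370,200,420,245)),("side",S_,(280,265,320,310))):
    for k in comps(d,red,b,1): print(n,"red",cv2.boundingRect(k))
for n,d,b in(("top",T,(300,180,330,215)),("side",S_,(280,190,315,240))):
    for k in comps(d,dark,b,5): print(n,"dark",cv2.boundingRect(k))
# base outline: grey-blue
d=T;base=lambda H,S,V:(H>95)&(H<130)&(S>15)
ks=comps(d,base,(255,175,405,250),150)
for k in ks:
    q=np.array([onz(d,*p[0],12)[:2] for p in k],np.float32);print("base",cv2.contourArea(k),[np.round(x,1) for x in cv2.minAreaRect(q)])
# stone/yellow tri by centroid
pk=lambda H,S,V:((H<12)|(H>172))&(S>45)&(S<175)&(V>60)
c=[]
for d,b in((T,(220,235,265,275)),(S_,(225,212,258,242))):
    k=max(comps(d,pk,b,50),key=cv2.contourArea);M=cv2.moments(k);c.append((M['m10']/M['m00'],M['m01']/M['m00']));print(cv2.boundingRect(k))
    q=np.array([onz(d,*p[0],10)[:2] for p in k],np.float32);print([np.round(x,1) for x in cv2.minAreaRect(q)])
print(c,tri(T,c[0],S_,c[1]))
a=S_["frame"][165:325,255:335];cv2.imwrite("pics/c3.png",cv2.resize(np.hstack([a,cv2.resize(T["frame"][170:250,300:420],(120,80))[:,:,:].repeat(1,0) if 0 else a]),None,fx=3.7,fy=3.7,interpolation=2)[:,:300,::-1])
E
```

```text
top brass 85.5 (305, 190, 14, 17) [311.7 198.5] [12.4 15.1]
top brass 1837.0 (206, 156, 50, 49) [230.  179.8] [48.  48.8]
side brass 203.5 (289, 181, 27, 16) [303.5 188.2] [11.7 25.9]
top red (387, 221, 11, 3)
side red (296, 277, 2, 7)
top dark (310, 192, 10, 10)
(228, 247, 29, 18)
[array([ 414.3, -167.4]), array([35.9, 61.9]), np.float64(27.2)]
(233, 218, 17, 18)
[array([ 413.9, -172. ]), array([37.6, 72. ]), np.float64(4.9)]
[(242.1349431818182, 255.6429924242424), (240.95327942497752, 226.329739442947)] (array([ 414.93237166, -166.90241175,    6.57460586]), np.float64(1.5932641085351662))
```

```bash
python3 - <<'E'
from h import *
r=pickle.load(open("pics/a.pkl","rb"));T,S=r["top"],r["side"]
tip,e=tri(T,(397.5,223.5),S,(296.5,284));print("tip",tip.round(1),e)
pan=onz(T,230,179.8,75);print("pan z75",pan.round(1))
# pan in side: rim ellipse from c2
print("pan side proj",proj(S,pan),"brass bbox side centre (302.5,189)")
for z in(60,75,90):
    p=onz(T,230,179.8,z);print(z,p.round(1),[np.round(proj(S,p+np.array([dx,dy,0])),1) for dx,dy in((52,0),(-52,0),(0,52),(0,-52))])
v=tip-pan;L=np.hypot(*v[:2]);u=-v[:2]/L;print("L",L,"yaw",np.degrees(np.arctan2(u[1],u[0]))-90)
piv=pan[:2]-120*u;print("pivot",piv)
for z in(165,175,185,195):
    k=onz(T,314.5,196.5,z);print("knob",z,k.round(1),"along",-(k[:2]-piv)@u,"across",(k[:2]-piv)@np.array([u[1],-u[0]]),np.round(proj(S,k),1))
# stone orientation by PCA
for n,d,b in(("top",T,(220,235,265,275)),("side",S,(225,212,258,242))):
    h=cv2.cvtColor(d["frame"],cv2.COLOR_RGB2HSV).astype(int);m=((h[...,0]<12)|(h[...,0]>172))&(h[...,1]>45)&(h[...,1]<175)
    w=np.zeros_like(m);w[b[1]:b[3],b[0]:b[2]]=m[b[1]:b[3],b[0]:b[2]]
    ys,xs=np.nonzero(w);q=np.array([onz(d,x,y,10)[:2] for x,y in zip(xs,ys)]);c=np.cov(q.T);l,V=np.linalg.eigh(c)
    print(n,q.mean(0),np.sqrt(l*12),"long dir deg",np.degrees(np.arctan2(V[1,1],V[0,1])))
a=S["frame"][170:320,260:340];b=T["frame"][170:250,290:420]
b=cv2.resize(b,(400,246),interpolation=2);a=cv2.resize(a,(320,600),interpolation=2)
im=np.zeros((600,730,3),np.uint8);im[:,:320]=a;im[:246,325:725]=b
c=cv2.resize(T["frame"][235:285,215:315],(400,200),interpolation=2);im[300:500,325:725]=c
cv2.imwrite("pics/c4.png",im[:,:,::-1])
E
```

```text
tip [ 482.9 -482.1   95.8] 0.8807948981955941
pan z75 [ 569.7 -143.7   75. ]
pan side proj (np.float64(295.37171036528616), np.float64(192.8550707919412)) brass bbox side centre (302.5,189)
60 [ 572.2 -142.1   60. ] [array([314.6, 194.3]), array([277.1, 199.5]), array([291.2, 185.8]), array([301. , 208.6])]
75 [ 569.7 -143.7   75. ] [array([314.1, 190.3]), array([276.4, 195.5]), array([290.6, 181.8]), array([300.4, 204.6])]
90 [ 567.3 -145.4   90. ] [array([313.7, 186.2]), array([275.6, 191.4]), array([290. , 177.8]), array([299.9, 200.5])]
L 349.32046045434157 yaw -14.386868572847817
pivot [ 539.90508227 -259.95800253]
knob 165 [ 525.7 -310.8  165. ] along 52.76674656706238 across -1.1566794122625772 [296.1 206.4]
knob 175 [ 524.4 -310.   175. ] along 52.28972156368852 across -2.6065318214709805 [295.6 202.8]
knob 185 [ 523.1 -309.1  185. ] along 51.81269656031473 across -4.056384230679368 [295.  199.2]
knob 195 [ 521.8 -308.3  195. ] along 51.33567155694093 across -5.506236639887759 [294.5 195.6]
top [ 414.20281914 -167.02390913] [30.74981082 56.75227379] long dir deg 110.50461189605359
side [ 415.14037418 -171.0227963 ] [34.37961444 64.26124742] long dir deg 99.11967708676674
```

View pics/c4.png

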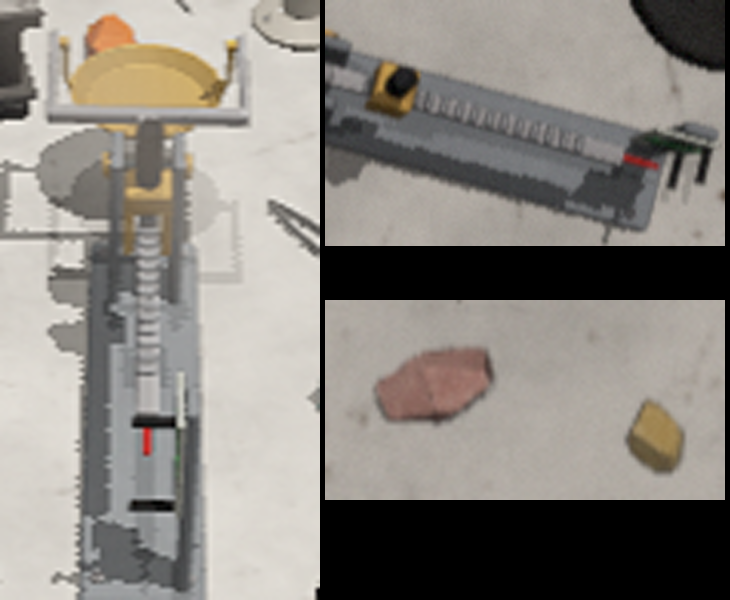

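The crop shows the poise one or two notches out, with its knob at about (400,78). The red pointer is at the lower stop (arm down), and the stone's long side runs about 17° off y. The sizes and heights are consistent: pan to tip is 349 mm against 348, and the tip z is about 96 against 90. I'll go above the stone.

```bash
cat >> h.py <<'E'
from scipy.spatial.transform import Rotation as Ro
def go(x,y,z,yaw):
    s=env.observe();R=Ro.from_euler("xyz",s["orientation"]);T=Ro.from_euler("xyz",[np.pi,0,np.radians(yaw)])
    print("t",round(s["t"],2),"at",np.round(s["tool_pos"],1),"shift cm",(R.inv().apply(np.array([x,y,z])-s["tool_pos"])/10).round(2),"turn",(R.inv()*T).as_rotvec().round(3),"F",np.round(s["ft_force"],2),"w",round(s["width"],1),"yaw",np.degrees(s["orientation"][2]).round(1))
E
python3 -c "
from h import *
go(414.6,-168,110,197)"
```

```text
t 0.1 at [ 189.4 -515.9  241.5] shift cm [24.88 33.13 13.19] turn [ 1.000e-03 -1.000e-03 -1.516e+00] F [-0.52  0.09 -1.44] w 85.7 yaw 110.2
```

Request:
{"name": "send_rows", "arguments": {"commands": [[[24.9,33.1,9],[0,0,-1.516]],[[24.9,33.1,9],[0,0,-1.516]],[[24.9,33.1,9],[0,0,-1.516]],[[24.9,33.1,9],[0,0,-1.516]],[[24.9,33.1,9],[0,0,-1.516]],[[24.9,33.1,9],[0,0,-1.516]],[[24.9,33.1,9],[0,0,-1.516]],[[24.9,33.1,9],[0,0,-1.516]]], "grip": 1}}

```text
t: 0.77
tool_pos: [366.5, -240.7, 170.8]
orientation: [3.14, -0.0, 2.929]
ft_force: [0.0, -0.9, 0.1]
width: 85.5
```

```bash
python3 -c "
from h import *
go(414.6,-168,110,197)"
```

```text
t 0.77 at [ 366.5 -240.7  170.8] shift cm [-3.17  8.11  6.09] turn [ 0.001 -0.    -0.51 ] F [ 0.   -0.89  0.08] w 85.5 yaw 167.8
```

Request:
{"name": "send_rows", "arguments": {"commands": [[[-3.17,8.11,6.1],[0,0,-0.51]],[[-3.17,8.11,6.1],[0,0,-0.51]],[[-3.17,8.11,6.1],[0,0,-0.51]],[[-3.17,8.11,6.1],[0,0,-0.51]],[[-3.17,8.11,6.1],[0,0,-0.51]],[[-3.17,8.11,6.1],[0,0,-0.51]],[[-3.17,8.11,6.1],[0,0,-0.51]]]}}

```text
t: 1.35
tool_pos: [414.6, -168.5, 110.2]
orientation: [3.141, 0.001, -2.849]
ft_force: [-0.5, -0.4, 0.7]
width: 85.4
```

```bash
python3 -c "
from h import *
go(414.6,-168,14,197)
r=snap('b')
a=r['side']['frame'][100:300,130:330];b=r['top']['frame'][190:320,150:330]
im=np.hstack([cv2.resize(a,(400,400),interpolation=2),cv2.resize(b,(400,289),interpolation=2,dst=None) if 0 else cv2.copyMakeBorder(cv2.resize(b,(400,289)),0,111,0,0,0)])
cv2.imwrite('pics/b.png',im[:,:,::-1])"
```

```text
t 1.35 at [ 414.6 -168.5  110.2] shift cm [-0.01  0.03  9.62] turn [ 0.001  0.001 -0.004] F [-0.5  -0.43  0.65] w 85.4 yaw -163.2
```

View pics/b.png

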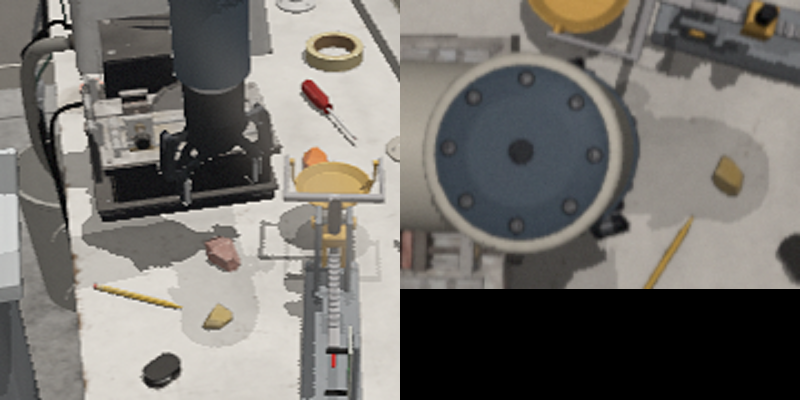

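The side view shows the open gripper above the stone, which sits at about (222,253) in the crop. The wrist hides the top view. I'll descend in two stages and close.

Request:
{"name": "send_rows", "arguments": {"commands": [[[0,0,3],[0,0,0]],[[0,0,6],[0,0,0]],[[0,0,8],[0,0,0]],[[0,0,9],[0,0,0]],[[0,0,9.6],[0,0,0]],[[0,0,9.6],[0,0,0]]]}}

```text
t: 1.95
tool_pos: [413.9, -168.9, 13.7]
orientation: [3.14, -0.0, -2.85]
ft_force: [0.1, 0.3, 0.3]
width: 85.5
```

Request:
{"name": "send_rows", "arguments": {"commands": [[[0,0,0],[0,0,0]],[[0,0,0],[0,0,0]],[[0,0,0],[0,0,0]],[[0,0,0],[0,0,0]],[[0,0,0],[0,0,0]],[[0,0,0],[0,0,0]],[[0,0,0],[0,0,0]],[[0,0,0],[0,0,0]]], "grip": 0}}

```text
t: 2.62
tool_pos: [414.8, -168.9, 14.8]
orientation: [3.141, 0.002, -2.85]
ft_force: [-0.5, 1.0, 6.7]
width: 34.4
```

Request:
{"name": "send_rows", "arguments": {"commands": [[[0,0,0],[0,0,0]],[[0,0,0],[0,0,0]],[[0,0,0],[0,0,0]],[[0,0,0],[0,0,0]]]}}

```text
t: 2.95
tool_pos: [414.8, -168.9, 14.9]
orientation: [3.141, 0.002, -2.85]
ft_force: [-1.5, 0.6, 0.7]
width: 35.1
```

Request:
{"name": "send_rows", "arguments": {"commands": [[[0,0,-1],[0,0,0]],[[0,0,-2],[0,0,0]],[[0,0,-4],[0,0,0]],[[0,0,-7],[0,0,0]],[[0,0,-10],[0,0,0]],[[0,0,-14],[0,0,0]],[[0,0,-14],[0,0,0]],[[0,0,-14],[0,0,0]]]}}

```text
t: 3.62
tool_pos: [416.0, -169.1, 156.9]
orientation: [-3.14, 0.006, -2.85]
ft_force: [-1.1, 1.4, -2.0]
width: 34.6
```

```bash
python3 -c "
from h import *
go(569,-144.3,154,165.6)
r=snap('c')
u,v=map(int,proj(r['side'],env.observe()['tool_pos']));print(u,v)
cv2.imwrite('pics/c.png',cv2.resize(r['side']['frame'][v-50:v+60,u-60:u+100],(640,440),interpolation=2)[:,:,::-1])"
```

```text
t 3.62 at [ 416.  -169.1  156.9] shift cm [-15.36  -2.03   0.39] turn [0.001 0.007 0.543] F [-1.1   1.37 -2.  ] w 34.6 yaw -163.3
237 181
```

View pics/c.png

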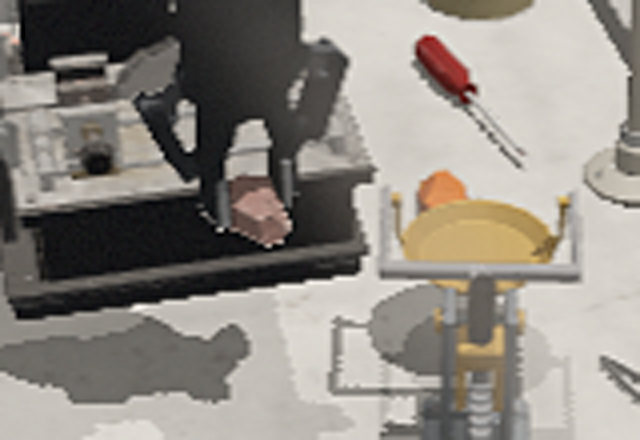

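The crop shows the stone held firmly between the pads at about (258,210), level and hanging down to the tips. The pan is at (478,235). I'll move above the pan.

Request:
{"name": "send_rows", "arguments": {"commands": [[[-4,-0.5,0],[0,0,0.12]],[[-8,-1,0],[0,0,0.24]],[[-12,-1.6,0],[0,0,0.36]],[[-15.4,-2,0],[0,0,0.48]],[[-15.4,-2,0],[0,0,0.543]],[[-15.4,-2,0],[0,0,0.543]],[[-15.4,-2,0],[0,0,0.543]]]}}

```text
t: 4.3
tool_pos: [566.0, -143.5, 151.8]
orientation: [3.141, -0.005, 2.892]
ft_force: [-0.1, 0.6, -1.2]
width: 34.6
```

```bash
python3 -c "
from h import *
go(569,-144.3,80,165.6)
r=snap('d')
u,v=map(int,proj(r['side'],[569,-144,90]));print(u,v)
a=cv2.resize(r['side']['frame'][v-55:v+45,u-60:u+60],(480,400),interpolation=2)
b=cv2.resize(r['top']['frame'][140:220,190:254],(320,400),interpolation=2)
cv2.imwrite('pics/d.png',np.hstack([a,b])[:,:,::-1])"
```

```text
t 4.3 at [ 566.  -143.5  151.8] shift cm [-0.35 -0.01  7.18] turn [ 0.001 -0.005  0.002] F [-0.07  0.58 -1.24] w 34.6 yaw 165.7
295 188
```

View pics/d.png

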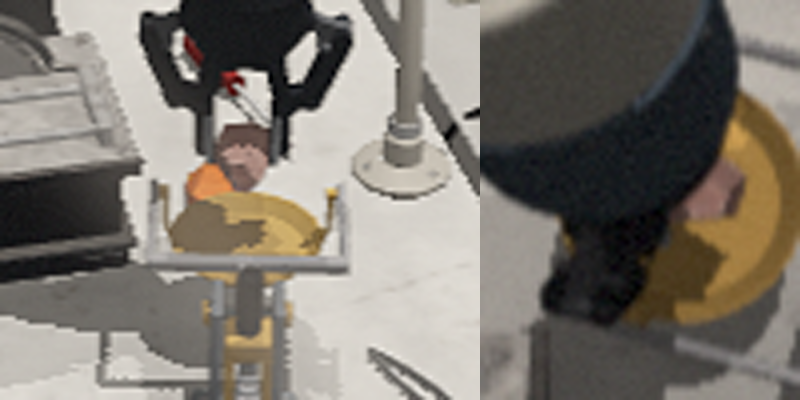

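The stone is centred over the pan in the side view (245 against 248). The gripper's linkages look as wide as the fork, so I'll check their height in the jaw plane.

```bash
python3 -c "
from h import *
d=pickle.load(open('pics/d.pkl','rb'))['side'];s=env.observe()
P=s['tool_pos'];yaw=s['orientation'][2];ex=np.array([np.cos(yaw),np.sin(yaw),0]);n=np.cross(ex,[0,0,1])
for c in [(352,20),(350,45),(335,80),(318,105),(300,108),(288,115),(287,158),(272,150),(140,20),(142,50),(165,100),(180,108),(207,110),(210,160),(250,185)]:
    o,w=ray(d,295-60+c[0]/4,188-55+c[1]/4);q=o+w*((P-o)@n)/(w@n);print(c,'lat',((q-P)@ex).round(1),'above tip',(q[2]-P[2]+11).round(1))
"
```

```text
(352, 20) lat -67.5 above tip 102.6
(350, 45) lat -67.3 above tip 84.8
(335, 80) lat -59.3 above tip 59.2
(318, 105) lat -49.6 above tip 40.4
(300, 108) lat -38.3 above tip 38.0
(288, 115) lat -30.9 above tip 32.5
(287, 158) lat -31.5 above tip -0.5
(272, 150) lat -21.6 above tip 5.6
(140, 20) lat 62.7 above tip 100.6
(142, 50) lat 61.6 above tip 79.2
(165, 100) lat 47.3 above tip 42.6
(180, 108) lat 37.8 above tip 36.7
(207, 110) lat 20.6 above tip 35.5
(210, 160) lat 18.2 above tip -2.9
(250, 185) lat -8.2 above tip -22.2
```

Clearance to the straps is thin with the jaws across the fork. I'll turn 90° so the jaws lie along the fork's open y direction.

Request:
{"name": "send_rows", "arguments": {"commands": [[[-0.35,0,-1],[0,0,0.12]],[[-0.35,0,-1],[0,0,0.24]],[[-0.35,0,-1],[0,0,0.36]],[[-0.35,0,-1],[0,0,0.48]],[[-0.35,0,-1],[0,0,0.6]],[[-0.35,0,-1],[0,0,0.72]],[[-0.35,0,-1],[0,0,0.84]],[[-0.35,0,-1],[0,0,0.96]]]}}

```text
t: 5.07
tool_pos: [568.3, -145.0, 163.7]
orientation: [-3.141, -0.002, 1.927]
ft_force: [-0.7, 0.4, -1.1]
width: 34.5
```

```bash
python3 -c "
from h import *
go(569,-144.3,160,75.6)"
```

```text
t 5.07 at [ 568.3 -145.   163.7] shift cm [0.04 0.09 0.37] turn [-0.002 -0.002  0.607] F [-0.72  0.38 -1.12] w 34.5 yaw 110.4
```

Request:
{"name": "send_rows", "arguments": {"commands": [[[0,0.1,0],[0,0,0.12]],[[0,0.1,0],[0,0,0.24]],[[0,0.1,0],[0,0,0.36]],[[0,0.1,0],[0,0,0.48]],[[0,0.1,0],[0,0,0.607]],[[0,0.1,0],[0,0,0.607]],[[0,0.1,0],[0,0,0.607]]]}}

```text
t: 5.65
tool_pos: [568.5, -144.8, 164.1]
orientation: [-3.14, -0.002, 1.324]
ft_force: [-0.1, -0.4, -1.6]
width: 34.8
```

Request:
{"name": "send_rows", "arguments": {"commands": [[[0,0,1.5],[0,0,0]],[[0,0,3],[0,0,0]],[[0,0,4.5],[0,0,0]],[[0,0,5.5],[0,0,0]],[[0,0,6],[0,0,0]],[[0,0,6],[0,0,0]]]}}

```text
t: 6.15
tool_pos: [567.6, -144.7, 103.1]
orientation: [-3.138, -0.001, 1.326]
ft_force: [1.0, -0.1, -0.9]
width: 34.5
```

```bash
python3 -c "
from h import *
go(569,-144.3,75,75.6)
r=snap('e')
a=cv2.resize(r['side']['frame'][140:240,235:355],(480,400),interpolation=2)
b=cv2.resize(r['top']['frame'][140:220,190:254],(320,400),interpolation=2)
cv2.imwrite('pics/e.png',np.hstack([a,b])[:,:,::-1])"
```

```text
t 6.15 at [ 567.6 -144.7  103.1] shift cm [0.07 0.13 2.81] turn [-0.004 -0.001  0.006] F [ 0.96 -0.14 -0.88] w 34.5 yaw 76.0
```

View pics/e.png

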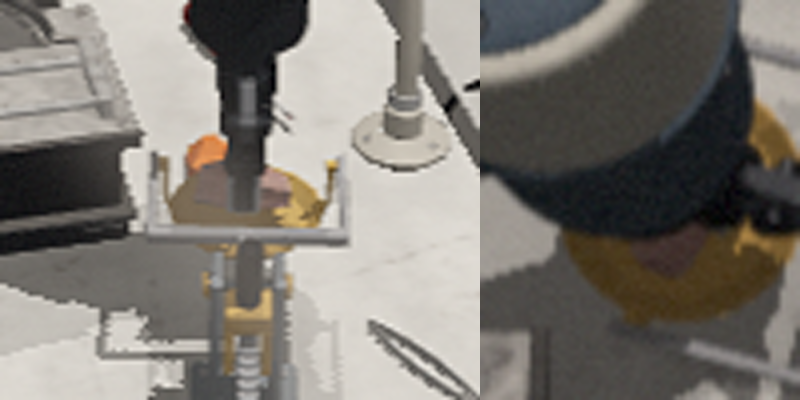

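The side view shows the stone over the pan floor, centred between the straps, with the jaws along the open direction. I'll lower it gently.

Request:
{"name": "send_rows", "arguments": {"commands": [[[0,0.1,0.4],[0,0,0]],[[0,0.1,0.8],[0,0,0]],[[0,0.1,1.1],[0,0,0]],[[0,0.1,1.3],[0,0,0]],[[0,0.1,1.5],[0,0,0]],[[0,0.1,1.6],[0,0,0]]]}}

```text
t: 6.75
tool_pos: [569.6, -145.1, 88.4]
orientation: [-3.14, -0.001, 1.325]
ft_force: [-0.6, -1.0, -1.5]
width: 34.7
```

Request:
{"name": "send_rows", "arguments": {"commands": [[[0,0,0.2],[0,0,0]],[[0,0,0.4],[0,0,0]],[[0,0,0.6],[0,0,0]],[[0,0,0.7],[0,0,0]],[[0,0,0.8],[0,0,0]],[[0,0,0.8],[0,0,0]]]}}

```text
t: 7.25
tool_pos: [569.5, -145.0, 80.2]
orientation: [-3.14, -0.001, 1.325]
ft_force: [-0.6, 0.4, -0.9]
width: 34.4
```

```bash
cat >> h.py <<'E'
def redz(d,top=False):
    h=cv2.cvtColor(d["frame"],cv2.COLOR_RGB2HSV).astype(int)
    m=(((h[...,0]<8)|(h[...,0]>172))&(h[...,1]>140)&(h[...,2]>80)).astype(np.uint8)
    w=np.zeros_like(m);w[255:315,285:312]=m[255:315,285:312]
    ys,xs=np.nonzero(w);return (xs.mean(),ys.min(),ys.max(),len(ys)) if len(ys) else None
E
python3 -c "
from h import *
go(569,-144.3,72,75.6)
print(redz(pickle.load(open('pics/a.pkl','rb'))['side']))
d=env.camera('side');print(redz(d))
for z in (90,100,110,120,130):print(z,proj(d,[482.9,-482.1,z]))"
```

```text
t 7.25 at [ 569.5 -145.    80.2] shift cm [ 0.06 -0.06  0.82] turn [-0.002 -0.001  0.006] F [-0.57  0.45 -0.94] w 34.4 yaw 75.9
(np.float64(296.46153846153845), np.int64(277), np.int64(283), 13)
(np.float64(296.5), np.int64(271), np.int64(279), 12)
90 (np.float64(296.2140076735784), np.float64(285.93662436250037))
100 (np.float64(296.33124397974365), np.float64(282.66144784291936))
110 (np.float64(296.44984324222855), np.float64(279.3481950423485))
120 (np.float64(296.5698293680215), np.float64(275.9961980823049))
130 (np.float64(296.6912268265208), np.float64(272.6047733725097))
```

The pointer has risen to about level, so the stone rests on the pan and is pushing it down. The floor is at about 65 as expected. I'll go 8 mm lower and release with a small opening.

Request:
{"name": "send_rows", "arguments": {"commands": [[[0,0,0.2],[0,0,0]],[[0,0,0.4],[0,0,0]],[[0,0,0.6],[0,0,0]],[[0,0,0.7],[0,0,0]],[[0,0,0.8],[0,0,0]],[[0,0,0.8],[0,0,0]]]}}

```text
t: 7.8
tool_pos: [569.4, -145.0, 72.0]
orientation: [-3.14, -0.001, 1.325]
ft_force: [-1.0, 0.8, -0.9]
width: 35.0
```

Request:
{"name": "send_rows", "arguments": {"commands": [[[0,0,0],[0,0,0]],[[0,0,0],[0,0,0]],[[0,0,0],[0,0,0]],[[0,0,0],[0,0,0]]], "grip": 0.55}}

```text
t: 8.13
tool_pos: [569.6, -145.1, 72.3]
orientation: [-3.14, -0.001, 1.325]
ft_force: [-0.3, -1.3, 0.1]
width: 46.8
```

Request:
{"name": "send_rows", "arguments": {"commands": [[[0,0,0],[0,0,0]],[[0,0,0],[0,0,0]],[[0,0,0],[0,0,0]],[[0,0,0],[0,0,0]],[[0,0,0],[0,0,0]],[[0,0,0],[0,0,0]]]}}

```text
t: 8.63
tool_pos: [569.5, -145.1, 72.2]
orientation: [-3.14, -0.001, 1.325]
ft_force: [-0.3, -0.4, 0.1]
width: 47.3
```

```bash
python3 -c "
from h import *
go(569,-144.3,72,75.6)
d=env.camera('side');print(redz(d))"
```

```text
t 8.63 at [ 569.5 -145.1   72.2] shift cm [ 0.06 -0.07  0.02] turn [-0.001 -0.001  0.006] F [-0.31 -0.35  0.06] w 47.3 yaw 75.9
(np.float64(296.5), np.int64(264), np.int64(271), 16)
```

Request:
{"name": "send_rows", "arguments": {"commands": [[[0,0,-0.5],[0,0,0]],[[0,0,-1.5],[0,0,0]],[[0,0,-3],[0,0,0]],[[0,0,-5.5],[0,0,0]],[[0,0,-8.5],[0,0,0]],[[0,0,-11.5],[0,0,0]],[[0,0,-14.5],[0,0,0]],[[0,0,-15],[0,0,0]]]}}

```text
t: 9.35
tool_pos: [572.0, -146.3, 229.8]
orientation: [3.132, -0.001, 1.326]
ft_force: [0.5, -0.3, 1.3]
width: 46.9
```

```bash
cat >> h.py <<'E'
U=np.array([np.sin(np.radians(14.4)),np.cos(np.radians(14.4))])
PIV=np.array([568.9,-144.3])-120*U
def sc(a,x=0): return PIV-a*U+x*np.array([U[1],-U[0]])
E
python3 -c "
from h import *
r=snap('f');print(redz(r['side']))
p=sc(10,0);go(p[0],p[1],225,75.6)
a=cv2.resize(r['side']['frame'][170:290,240:340],(500,600),interpolation=2)
b=cv2.resize(r['top']['frame'][160:260,205:255],(300,600),interpolation=2)
cv2.imwrite('pics/f.png',np.hstack([a,b])[:,:,::-1])
T=r['top']['frame'];h=cv2.cvtColor(T,cv2.COLOR_RGB2HSV);m=np.zeros(T.shape[:2],np.uint8);m[180:215,285:330]=(h[180:215,285:330,2]<50)
for k in cv2.findContours(m,0,2)[0]:
  if cv2.contourArea(k)>8:print(cv2.boundingRect(k))"
```

```text
(np.float64(296.5), np.int64(264), np.int64(271), 16)
t 9.45 at [ 570.7 -145.4  225.3] shift cm [-12.93  -0.28  -0.  ] turn [ 0.004 -0.002  0.006] F [-0.08 -0.02 -0.69] w 47.0 yaw 75.9
(285, 205, 7, 6)
(307, 190, 8, 10)
(285, 184, 12, 6)
```

View pics/f.png

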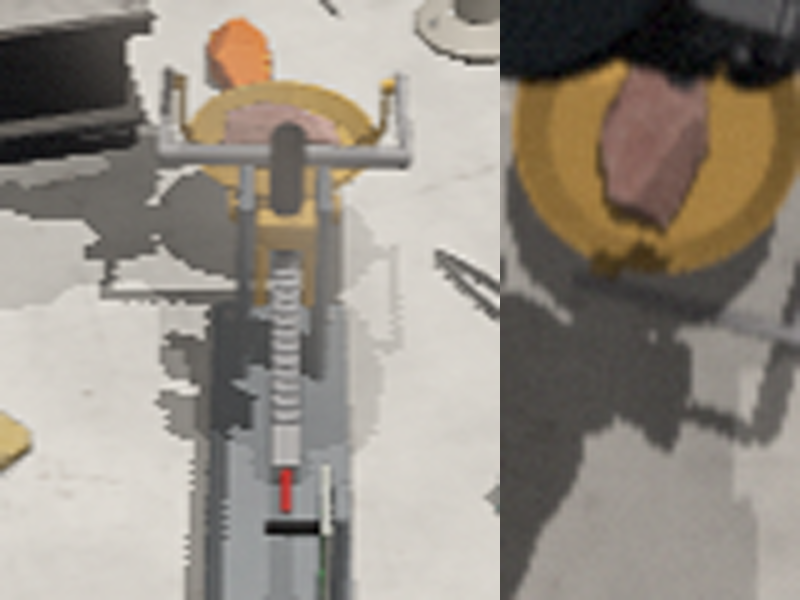

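The stone lies in the pan, the arm is up and the pointer is at its upper stop. The knob pin's top is at side (297.5,195.5) and top (311,194).

```bash
python3 -c "
from h import *
r=pickle.load(open('pics/f.pkl','rb'))
for pt in ((310.5,194),(311,195)):
  k,e=tri(r['top'],pt,r['side'],(297.5,196));print(k,e)
  k=onz(r['top'],*pt,189);print(k,'along',-(k[:2]-PIV)@U,'across',(k[:2]-PIV)@np.array([U[1],-U[0]]))
  o,w=ray(r['side'],297.5,196);q=o+w*(189-o[2])/w[2];print('side',q,'along',-(q[:2]-PIV)@U,'across',(q[:2]-PIV)@np.array([U[1],-U[0]]))
"
```

```text
[ 528.92131864 -302.00465549  187.6365365 ] 3.443152743400214
[ 527.02577373 -301.60027276  189.        ] along 42.772092039208296 across -1.4396833656318724
side [ 530.19420346 -303.71489964  189.        ] along 44.03232759882404 across 2.155090639107153
[ 527.81239999 -303.00210068  188.41698987] 5.051572096407233
[ 525.22423161 -302.50806374  189.        ] along 44.09938840550031 across -2.958868288019056
side [ 530.19420346 -303.71489964  189.        ] along 44.03232759882404 across 2.155090639107153
```

Request:
{"name": "send_rows", "arguments": {"commands": [[[-4,-0.2,0],[0,0,0]],[[-8,-0.3,0],[0,0,0]],[[-11,-0.3,0],[0,0,0]],[[-12.5,-0.3,0],[0,0,0]],[[-12.9,-0.3,0],[0,0,0]],[[-12.9,-0.3,0],[0,0,0]],[[-12.9,-0.3,0],[0,0,0]]], "grip": 0}}

```text
t: 10.03
tool_pos: [536.3, -269.3, 224.2]
orientation: [3.139, -0.003, 1.325]
ft_force: [0.4, -0.2, 0.6]
width: 0.4
```

Request:
{"name": "send_rows", "arguments": {"commands": [[[0,0,1.2],[0,0,0]],[[0,0,2.4],[0,0,0]],[[0,0,3.6],[0,0,0]],[[0,0,4.5],[0,0,0]],[[0,0,4.8],[0,0,0]],[[0,0,4.8],[0,0,0]]]}}

```text
t: 10.53
tool_pos: [536.3, -268.3, 175.3]
orientation: [3.141, -0.003, 1.326]
ft_force: [-0.2, 0.6, -0.1]
width: 0.0
```

```bash
python3 -c "
from h import *
p=sc(10,0);go(p[0],p[1],176,75.6)"
```

```text
t 10.53 at [ 536.3 -268.3  175.3] shift cm [-0.17  0.07 -0.07] turn [ 0.001 -0.003  0.007] F [-0.17  0.61 -0.07] w 0.0 yaw 76.0
```

Request:
{"name": "send_rows", "arguments": {"commands": [[[-0.2,0,0],[0,0,0]],[[-0.4,0,0],[0,0,0]],[[-0.6,0,0],[0,0,0]],[[-0.8,0,0],[0,0,0]],[[-1.0,0,0],[0,0,0]],[[-1.2,0,0],[0,0,0]],[[-1.4,0,0],[0,0,0]],[[-1.6,0,0],[0,0,0]]]}}

```text
t: 11.2
tool_pos: [532.4, -283.5, 174.9]
orientation: [3.141, -0.004, 1.326]
ft_force: [1.3, 2.6, -1.2]
width: 0.3
```

Request:
{"name": "send_rows", "arguments": {"commands": [[[-0.15,0,0],[0,0,0]],[[-0.3,0,0],[0,0,0]],[[-0.45,0,0],[0,0,0]],[[-0.6,0,0],[0,0,0]]]}}

```text
t: 11.53
tool_pos: [530.8, -288.9, 174.4]
orientation: [-3.141, -0.005, 1.326]
ft_force: [0.7, 3.6, -2.6]
width: -0.0
```

```bash
cat >> h.py <<'E'
def st():
    s=env.observe();r=snap("s%d"%int(s["t"]*10))
    print("t",round(s["t"],2),"along",round(-(s["tool_pos"][:2]-PIV)@U,1),"z",s["tool_pos"][2].round(1),"Fpush",round(s["ft_force"][:2]@U,2),"Fz",s["ft_force"][2].round(2),"red",redz(r["side"]))
E
python3 -c "
from h import *
st()"
```

```text
t 11.53 along 29.6 z 174.4 Fpush 3.68 Fz -2.58 red (np.float64(296.5), np.int64(271), np.int64(279), 12)
```

Request:
{"name": "send_rows", "arguments": {"commands": [[[-0.1,0,0],[0,0,0]],[[-0.2,0,0],[0,0,0]],[[-0.3,0,0],[0,0,0]],[[-0.4,0,0],[0,0,0]],[[-0.5,0,0],[0,0,0]],[[-0.6,0,0],[0,0,0]]]}}

```text
t: 12.13
tool_pos: [529.3, -295.0, 174.5]
orientation: [-3.141, -0.005, 1.326]
ft_force: [0.6, 5.1, -2.8]
width: -0.2
```

Request:
{"name": "send_rows", "arguments": {"commands": [[[-0.1,0,0],[0,0,0]],[[-0.2,0,0],[0,0,0]],[[-0.3,0,0],[0,0,0]],[[-0.4,0,0],[0,0,0]]]}}

```text
t: 12.47
tool_pos: [528.5, -298.1, 173.9]
orientation: [-3.141, -0.006, 1.326]
ft_force: [1.0, 4.8, -3.5]
width: 0.1
```

```bash
python3 -c "
from h import *
st()"
```

```text
t 12.47 along 39.0 z 173.9 Fpush 4.88 Fz -3.52 red (np.float64(296.09090909090907), np.int64(278), np.int64(287), 11)
```

Request:
{"name": "send_rows", "arguments": {"commands": [[[-0.1,0,0],[0,0,0]],[[-0.2,0,0],[0,0,0]],[[-0.3,0,0],[0,0,0]]]}}

```text
t: 12.82
tool_pos: [527.7, -302.5, 174.8]
orientation: [3.141, -0.004, 1.326]
ft_force: [1.9, 4.3, -1.7]
width: 0.4
```

Request:
{"name": "send_rows", "arguments": {"commands": [[[-0.1,0,0],[0,0,0]],[[-0.2,0,0],[0,0,0]],[[-0.3,0,0],[0,0,0]]]}}

```text
t: 13.07
tool_pos: [526.8, -305.1, 174.4]
orientation: [-3.141, -0.005, 1.326]
ft_force: [1.3, 4.3, -2.5]
width: 0.1
```

Request:
{"name": "send_rows", "arguments": {"commands": [[[-0.1,0,0],[0,0,0]],[[-0.2,0,0],[0,0,0]],[[-0.3,0,0],[0,0,0]]]}}

```text
t: 13.32
tool_pos: [526.3, -306.8, 173.6]
orientation: [-3.141, -0.007, 1.326]
ft_force: [2.6, 7.9, -4.4]
width: 0.1
```

Request:
{"name": "send_rows", "arguments": {"commands": [[[-0.1,0,0],[0,0,0]],[[-0.2,0,0],[0,0,0]],[[-0.3,0,0],[0,0,0]]]}}

```text
t: 13.57
tool_pos: [525.5, -310.3, 174.0]
orientation: [-3.141, -0.006, 1.326]
ft_force: [-0.9, -0.3, 0.1]
width: 0.1
```

```bash
python3 -c "
from h import *
st()"
```

```text
t 13.57 along 51.6 z 174.0 Fpush -0.55 Fz 0.14 red (np.float64(296.0), np.int64(277), np.int64(285), 9)
```

Clicks came at finger positions of about 40 and 50, so the poise should be in the 70 mm notch. I'll continue slowly to 90.

Request:
{"name": "send_rows", "arguments": {"commands": [[[-0.1,0,0],[0,0,0]],[[-0.2,0,0],[0,0,0]],[[-0.3,0,0],[0,0,0]],[[-0.4,0,0],[0,0,0]],[[-0.5,0,0],[0,0,0]],[[-0.6,0,0],[0,0,0]]]}}

```text
t: 14.17
tool_pos: [523.9, -315.5, 173.3]
orientation: [-3.14, -0.008, 1.326]
ft_force: [2.6, 7.3, -3.8]
width: -0.3
```

Request:
{"name": "send_rows", "arguments": {"commands": [[[-0.1,0,0],[0,0,0]],[[-0.2,0,0],[0,0,0]],[[-0.3,0,0],[0,0,0]]]}}

```text
t: 14.42
tool_pos: [523.5, -316.9, 172.3]
orientation: [-3.139, -0.011, 1.326]
ft_force: [2.2, 7.2, -3.2]
width: 0.1
```

Request:
{"name": "send_rows", "arguments": {"commands": [[[-0.1,0,0],[0,0,0]],[[-0.2,0,0],[0,0,0]]]}}

```text
t: 14.58
tool_pos: [523.1, -318.9, 172.4]
orientation: [-3.139, -0.01, 1.327]
ft_force: [0.8, 2.3, 0.5]
width: -0.1
```

Request:
{"name": "send_rows", "arguments": {"commands": [[[-0.1,0,0],[0,0,0]],[[-0.2,0,0],[0,0,0]],[[-0.3,0,0],[0,0,0]],[[-0.4,0,0],[0,0,0]],[[-0.5,0,0],[0,0,0]]]}}

```text
t: 15.0
tool_pos: [522.0, -323.0, 171.7]
orientation: [-3.139, -0.012, 1.326]
ft_force: [3.3, 4.7, -3.7]
width: -0.0
```

Request:
{"name": "send_rows", "arguments": {"commands": [[[-0.1,0,0],[0,0,0]],[[-0.2,0,0],[0,0,0]]]}}

```text
t: 15.17
tool_pos: [521.8, -323.9, 170.8]
orientation: [-3.139, -0.014, 1.327]
ft_force: [4.1, 7.1, -4.3]
width: -0.2
```

```bash
python3 -c "
from h import *
st()"
```

```text
t 15.17 along 65.7 z 170.8 Fpush 7.93 Fz -4.34 red (np.float64(296.0), np.int64(277), np.int64(285), 9)
```

```bash
python3 -c "
from h import *
p=sc(67,0);go(p[0],p[1],174,75.6)"
```

```text
t 15.27 at [ 521.7 -324.   170.7] shift cm [-0.11  0.1  -0.33] turn [-0.003 -0.014  0.007] F [ 3.29  5.5  -3.53] w 0.0 yaw 76.0
```

Request:
{"name": "send_rows", "arguments": {"commands": [[[-0.1,0,0],[0,0,0]],[[-0.2,0,0],[0,0,0]]]}}

```text
t: 15.43
tool_pos: [521.4, -324.9, 169.8]
orientation: [-3.138, -0.016, 1.327]
ft_force: [2.8, 6.6, -3.9]
width: -0.1
```

Request:
{"name": "send_rows", "arguments": {"commands": [[[-0.1,0,0],[0,0,0]],[[-0.2,0,0],[0,0,0]]]}}

```text
t: 15.6
tool_pos: [521.2, -325.6, 169.0]
orientation: [-3.137, -0.019, 1.327]
ft_force: [2.9, 7.4, -2.2]
width: 0.2
```

```bash
python3 -c "
from h import *
st()"
```

```text
t 15.6 along 67.4 z 169.0 Fpush 7.86 Fz -2.24 red (np.float64(296.09090909090907), np.int64(278), np.int64(287), 11)
```

Request:
{"name": "send_rows", "arguments": {"commands": [[[-0.1,0,-0.05],[0,-0.004,0]],[[-0.2,0,-0.1],[0,-0.008,0]],[[-0.3,0,-0.15],[0,-0.01,0]]]}}

```text
t: 15.95
tool_pos: [520.5, -328.5, 170.3]
orientation: [-3.137, -0.008, 1.327]
ft_force: [0.0, 0.9, -0.6]
width: -0.1
```

Request:
{"name": "send_rows", "arguments": {"commands": [[[-0.1,0,-0.05],[0,-0.004,0]],[[-0.2,0,-0.1],[0,-0.008,0]]]}}

```text
t: 16.12
tool_pos: [520.0, -330.6, 171.3]
orientation: [-3.137, -0.0, 1.327]
ft_force: [2.9, 3.7, -1.1]
width: -0.0
```

```bash
python3 -c "
from h import *
st()
p=sc(70,0);go(p[0],p[1],174,75.6)"
```

```text
t 16.12 along 72.6 z 171.3 Fpush 4.31 Fz -1.1 red (np.float64(296.5), np.int64(277), np.int64(282), 12)
t 16.22 at [ 520.  -330.5  171.2] shift cm [ 0.25  0.11 -0.28] turn [-0.005 -0.     0.008] F [ 0.54  3.2  -2.24] w 0.1 yaw 76.1
```

That makes click four, so the poise should be at 90 mm. I'll back off and let the beam settle.

Request:
{"name": "send_rows", "arguments": {"commands": [[[0.5,0.1,-0.2],[0,0,0]],[[1.2,0.1,-0.3],[0,0,0]],[[2,0.1,-0.3],[0,0,0]],[[2.6,0.1,-0.3],[0,0,0]],[[2.8,0.1,-0.3],[0,0,0]],[[2.8,0.1,-0.3],[0,0,0]],[[2.8,0.1,-0.3],[0,0,0]],[[2.8,0.1,-0.3],[0,0,0]]]}}

```text
t: 16.88
tool_pos: [527.7, -303.6, 174.2]
orientation: [-3.136, -0.0, 1.327]
ft_force: [0.5, -0.5, -0.4]
width: 0.1
```

Request:
{"name": "send_rows", "arguments": {"commands": [[[0,0,0],[0,0,0]],[[0,0,0],[0,0,0]],[[0,0,0],[0,0,0]],[[0,0,0],[0,0,0]],[[0,0,0],[0,0,0]],[[0,0,0],[0,0,0]],[[0,0,0],[0,0,0]],[[0,0,0],[0,0,0]]]}}

```text
t: 17.55
tool_pos: [527.7, -303.7, 174.2]
orientation: [-3.137, -0.0, 1.327]
ft_force: [0.0, 0.0, 0.5]
width: -0.2
```

```bash
python3 -c "
from h import *
st()
p=sc(50,0);go(p[0],p[1],174,75.6)"
```

```text
t 17.55 along 44.6 z 174.2 Fpush 0.05 Fz 0.49 red (np.float64(296.53333333333336), np.int64(264), np.int64(271), 15)
t 17.65 at [ 527.7 -303.6  174.2] shift cm [-0.54  0.02  0.02] turn [-0.005 -0.     0.008] F [-0.54 -0.72 -0.52] w -0.1 yaw 76.1
```

Request:
{"name": "send_rows", "arguments": {"commands": [[[-0.4,0,0],[0,0,0]],[[-0.8,0,0],[0,0,0]],[[-1.2,0,0],[0,0,0]],[[-1.5,0,0],[0,0,0]],[[-1.7,0,0],[0,0,0]],[[-1.85,0,0],[0,0,0]],[[-2,0,0],[0,0,0]],[[-2.15,0,0],[0,0,0]]]}}

```text
t: 18.32
tool_pos: [522.4, -324.0, 173.6]
orientation: [-3.136, -0.001, 1.327]
ft_force: [0.6, 2.7, -1.4]
width: 0.5
```

Request:
{"name": "send_rows", "arguments": {"commands": [[[-0.15,0,0],[0,0,0]],[[-0.3,0,0],[0,0,0]],[[-0.45,0,0],[0,0,0]],[[-0.6,0,-0.05],[0,-0.002,0]],[[-0.7,0,-0.05],[0,-0.002,0]],[[-0.8,0,-0.05],[0,-0.003,0]]]}}

```text
t: 18.82
tool_pos: [520.5, -330.3, 173.0]
orientation: [-3.134, -0.001, 1.328]
ft_force: [2.3, 7.3, -5.6]
width: -0.1
```

Request:
{"name": "send_rows", "arguments": {"commands": [[[-0.1,0,-0.05],[0,-0.002,0]],[[-0.2,0,-0.1],[0,-0.004,0]],[[-0.3,0,-0.1],[0,-0.006,0]]]}}

```text
t: 19.07
tool_pos: [519.9, -333.1, 173.8]
orientation: [-3.134, 0.005, 1.328]
ft_force: [-1.2, 0.8, -1.4]
width: -0.0
```

Request:
{"name": "send_rows", "arguments": {"commands": [[[-0.1,0,-0.05],[0,-0.002,0]],[[-0.2,0,-0.1],[0,-0.004,0]],[[-0.3,0,-0.1],[0,-0.006,0]]]}}

```text
t: 19.32
tool_pos: [519.3, -336.2, 175.3]
orientation: [-3.135, 0.011, 1.328]
ft_force: [0.6, 2.7, -0.4]
width: -0.0
```

```bash
python3 -c "
from h import *
st()
p=sc(80,0);go(p[0],p[1],174,75.6)"
```

```text
t 19.32 along 78.2 z 175.3 Fpush 2.79 Fz -0.35 red (np.float64(296.54545454545456), np.int64(270), np.int64(278), 11)
t 19.42 at [ 519.3 -336.2  175. ] shift cm [-0.18  0.03  0.11] turn [-0.007  0.011  0.008] F [ 1.11  1.59 -0.43] w -0.2 yaw 76.1
```

Request:
{"name": "send_rows", "arguments": {"commands": [[[0.5,0,0],[0,0.004,0]],[[1.2,0,0],[0,0.008,0]],[[2,0,0],[0,0.011,0]],[[2.6,0,0],[0,0.011,0]],[[2.8,0,0],[0,0.011,0]],[[2.8,0,0],[0,0.011,0]],[[2.8,0,0],[0,0.011,0]],[[2.8,0,0],[0,0.011,0]]]}}

```text
t: 20.08
tool_pos: [526.0, -309.1, 174.8]
orientation: [-3.135, 0.0, 1.328]
ft_force: [0.2, 0.0, 0.3]
width: -0.1
```

Request:
{"name": "send_rows", "arguments": {"commands": [[[0,0,0],[0,0,0]],[[0,0,0],[0,0,0]],[[0,0,0],[0,0,0]],[[0,0,0],[0,0,0]],[[0,0,0],[0,0,0]],[[0,0,0],[0,0,0]],[[0,0,0],[0,0,0]],[[0,0,0],[0,0,0]]]}}

```text
t: 20.75
tool_pos: [525.9, -309.1, 174.8]
orientation: [-3.135, 0.0, 1.328]
ft_force: [-0.2, -0.2, 0.2]
width: -0.1
```

```bash
python3 -c "
from h import *
st()
p=sc(50,0);go(p[0],p[1],174,75.6)
import glob
r=snap('g')
T=r['top']['frame'];cv2.imwrite('pics/g.png',np.vstack([cv2.resize(T[170:240,270:430],(640,280),interpolation=2),cv2.resize(r['side']['frame'][190:310,260:350],(640,310))[:300] if 0 else cv2.copyMakeBorder(cv2.resize(r['side']['frame'][200:310,255:345],(245,300),interpolation=2),0,0,0,395,0)])[:,:,::-1])"
```

```text
t 20.75 along 50.4 z 174.8 Fpush -0.24 Fz 0.24 red (np.float64(296.5), np.int64(265), np.int64(272), 16)
t 20.85 at [ 526.  -309.1  174.8] shift cm [0.03 0.06 0.08] turn [-0.007  0.     0.008] F [ 0.82 -0.92  0.73] w 0.1 yaw 76.1
```

View pics/g.png

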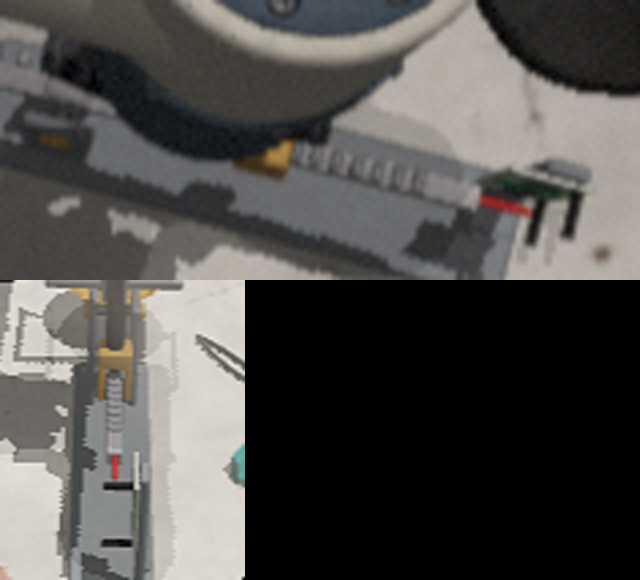

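The top crop shows the poise's outer edge at about top px (343,210). The side crop shows the pointer still just above the upper black bar. I'll check the poise position and the pointer's sub-pixel height.

```bash
cat >> h.py <<'E'
def tipz(d,k=(482.9,-482.1)):
    # sub-pixel lower end of the red streak, by redness profile along image column
    f=d["frame"].astype(float);b=f[250:315,294:300];p=(b[...,0]-b[...,1:].mean(-1)).clip(0).sum(1)
    p[p<0.15*p.max()]=0;ys=np.arange(250,315);c=(p*ys).sum()/p.sum()
    zs=np.arange(80,141,1.);v=[proj(d,[*k,z])[1] for z in zs]
    return c.round(2),np.interp(-c,-np.array(v),zs).round(1)
E
python3 -c "
from h import *
r=pickle.load(open('pics/g.pkl','rb'))
for z in(110,126,142):
  k=onz(r['top'],343,209,z);print(z,'edge along',-(k[:2]-PIV)@U,(k[:2]-PIV)@np.array([U[1],-U[0]]))
for n in 'a','f','g': print(n,tipz(pickle.load(open(f'pics/{n}.pkl','rb'))['side']))
import glob
for g in sorted(glob.glob('pics/s*.pkl')): print(g,tipz(pickle.load(open(g,'rb'))['side']))
d=r['side'];f=d['frame']
h=cv2.cvtColor(f,cv2.COLOR_RGB2HSV);print('green',[ (x+295,y+260) for y,x in np.argwhere((h[260:320,295:312,0]>40)&(h[260:320,295:312,0]<90)&(h[260:320,295:312,1]>60))])
"
```

```text
110 edge along 115.03036612834462 -1.8366081709601316
126 edge along 113.16538032968587 -3.9860076568435154
142 edge along 111.30039453102717 -6.135407142726828
a (np.float64(279.83), np.float64(108.6))
f (np.float64(267.49), np.float64(140.0))
g (np.float64(268.05), np.float64(140.0))
pics/s115.pkl (np.float64(275.07), np.float64(122.7))
pics/s124.pkl (np.float64(281.6), np.float64(103.2))
pics/s135.pkl (np.float64(281.12), np.float64(104.7))
pics/s151.pkl (np.float64(281.08), np.float64(104.8))
pics/s156.pkl (np.float64(281.83), np.float64(102.5))
pics/s161.pkl (np.float64(279.41), np.float64(109.8))
pics/s175.pkl (np.float64(267.87), np.float64(140.0))
pics/s193.pkl (np.float64(273.14), np.float64(128.4))
pics/s207.pkl (np.float64(268.04), np.float64(140.0))
green [(np.int64(304), np.int64(284))]
```

The poise is at about 100 mm and the pointer is still at its upper stop. The target centroid row is about 274.9, with the stops at 267.6 and 281.6. I'll push one more notch.

Request:
{"name": "send_rows", "arguments": {"commands": [[[-0.4,0.05,0.05],[0,0,0]],[[-0.8,0.05,0.05],[0,0,0]],[[-1.2,0.05,0.05],[0,0,0]],[[-1.6,0.05,0.05],[0,0,0]],[[-1.9,0.05,0.05],[0,0,0]],[[-2.1,0.05,0.05],[0,0,0]],[[-2.25,0.05,0.05],[0,0,0]],[[-2.4,0.05,0.05],[0,0,0]]]}}

```text
t: 21.62
tool_pos: [520.6, -332.1, 173.8]
orientation: [-3.134, -0.001, 1.328]
ft_force: [0.6, 1.8, -1.5]
width: -0.1
```

Request:
{"name": "send_rows", "arguments": {"commands": [[[-0.12,0,0],[0,0,0]],[[-0.24,0,0],[0,0,0]],[[-0.36,0,0],[0,0,0]],[[-0.48,0,0],[0,0,0]]]}}

```text
t: 21.95
tool_pos: [519.4, -336.1, 173.2]
orientation: [-3.133, -0.002, 1.328]
ft_force: [1.3, 4.0, -3.2]
width: -0.3
```

Request:
{"name": "send_rows", "arguments": {"commands": [[[-0.1,0,0],[0,0,0]],[[-0.2,0,0],[0,0,0]]]}}

```text
t: 22.12
tool_pos: [519.0, -337.3, 172.6]
orientation: [-3.133, -0.004, 1.328]
ft_force: [2.1, 5.3, -3.8]
width: 0.1
```

```bash
python3 -c "
from h import *
st()
p=sc(80,0);go(p[0],p[1],174,75.6);print(tipz(env.camera('side')))"
```

```text
t 22.12 along 79.3 z 172.6 Fpush 5.69 Fz -3.76 red (np.float64(296.5), np.int64(271), np.int64(278), 10)
t 22.22 at [ 519.  -337.4  172.6] shift cm [-0.05  0.03 -0.14] turn [-0.009 -0.003  0.009] F [ 1.87  5.17 -3.99] w 0.2 yaw 76.1
(np.float64(274.64), np.float64(124.0))
```

Request:
{"name": "send_rows", "arguments": {"commands": [[[-0.1,0,-0.03],[0,0,0]],[[-0.2,0,-0.06],[0,0,0]],[[-0.3,0,-0.1],[0,0,0]]]}}

```text
t: 22.52
tool_pos: [518.5, -338.7, 172.4]
orientation: [-3.131, -0.007, 1.328]
ft_force: [2.6, 5.5, -4.9]
width: 0.1
```

Request:
{"name": "send_rows", "arguments": {"commands": [[[-0.1,0,-0.03],[0,0,0]],[[-0.2,0,-0.06],[0,0,0]]]}}

```text
t: 22.68
tool_pos: [518.1, -339.6, 172.3]
orientation: [-3.13, -0.009, 1.329]
ft_force: [2.4, 6.0, -4.3]
width: -0.1
```

Request:
{"name": "send_rows", "arguments": {"commands": [[[-0.1,0,-0.03],[0,0,0]],[[-0.2,0,-0.06],[0,0,0]]]}}

```text
t: 22.85
tool_pos: [517.7, -341.5, 172.8]
orientation: [-3.13, -0.009, 1.329]
ft_force: [1.1, 2.4, -1.0]
width: -0.2
```

```bash
python3 -c "
from h import *
st()
p=sc(80,0);go(p[0],p[1],174,75.6);print(tipz(env.camera('side')))"
```

```text
t 22.85 along 83.7 z 172.8 Fpush 2.63 Fz -0.97 red (np.float64(296.5), np.int64(272), np.int64(279), 10)
t 22.95 at [ 517.6 -342.7  173.6] shift cm [ 0.49  0.04 -0.03] turn [-0.01  -0.006  0.009] F [0.19 0.07 0.  ] w 0.0 yaw 76.1
(np.float64(274.36), np.float64(124.8))
```

Clicked, and the force has dropped to zero. I'll back off and settle.

Request:
{"name": "send_rows", "arguments": {"commands": [[[0.5,0,0],[0,-0.003,0]],[[1.2,0,0],[0,-0.006,0]],[[2,0,0],[0,-0.006,0]],[[2.6,0,0],[0,-0.006,0]],[[2.8,0,0],[0,-0.006,0]],[[2.8,0,0],[0,-0.006,0]],[[2.8,0,0],[0,-0.006,0]],[[2.8,0,0],[0,-0.006,0]]]}}

```text
t: 23.67
tool_pos: [524.3, -315.7, 174.0]
orientation: [-3.132, -0.0, 1.329]
ft_force: [0.9, -1.0, -1.2]
width: 0.2
```

Request:
{"name": "send_rows", "arguments": {"commands": [[[0,0,0],[0,0,0]],[[0,0,0],[0,0,0]],[[0,0,0],[0,0,0]],[[0,0,0],[0,0,0]],[[0,0,0],[0,0,0]],[[0,0,0],[0,0,0]],[[0,0,0],[0,0,0]],[[0,0,0],[0,0,0]]]}}

```text
t: 24.33
tool_pos: [524.3, -315.8, 174.0]
orientation: [-3.132, -0.0, 1.329]
ft_force: [-0.0, 0.1, -0.2]
width: -0.1
```

Request:
{"name": "send_rows", "arguments": {"commands": [[[0,0,0],[0,0,0]],[[0,0,0],[0,0,0]],[[0,0,0],[0,0,0]],[[0,0,0],[0,0,0]],[[0,0,0],[0,0,0]],[[0,0,0],[0,0,0]]]}}

```text
t: 24.83
tool_pos: [524.3, -315.8, 174.0]
orientation: [-3.132, -0.0, 1.329]
ft_force: [-0.1, 0.4, 0.2]
width: 0.1
```

```bash
python3 -c "
from h import *
print(tipz(env.camera('side')))
st()
p=sc(50,0);go(p[0],p[1],174,75.6);print(tipz(env.camera('side')))"
```

```text
(np.float64(268.34), np.float64(140.0))
t 24.88 along 57.1 z 174.0 Fpush -0.05 Fz -1.16 red (np.float64(296.5), np.int64(265), np.int64(272), 16)
t 24.98 at [ 524.3 -315.7  174. ] shift cm [ 0.71  0.06 -0.  ] turn [-0.01  -0.     0.009] F [-0.02  0.28 -0.03] w -0.2 yaw 76.1
(np.float64(268.35), np.float64(140.0))
```

Still at about the upper stop. Next notch.

Request:
{"name": "send_rows", "arguments": {"commands": [[[-0.4,0.05,0],[0,0,0]],[[-0.8,0.05,0],[0,0,0]],[[-1.2,0.05,0],[0,0,0]],[[-1.6,0.05,0],[0,0,0]],[[-2,0.05,0],[0,0,0]],[[-2.3,0.05,0],[0,0,0]],[[-2.5,0.05,0],[0,0,0]],[[-2.65,0.05,0],[0,0,0]]]}}

```text
t: 25.7
tool_pos: [518.3, -341.6, 173.7]
orientation: [-3.131, -0.001, 1.328]
ft_force: [-0.3, 0.5, -1.5]
width: -0.0
```

Request:
{"name": "send_rows", "arguments": {"commands": [[[-0.12,0,0],[0,0,0]],[[-0.24,0,0],[0,0,0]],[[-0.36,0,0],[0,0,0]],[[-0.48,0,0],[0,0,0]],[[-0.6,0,0],[0,0,0]]]}}

```text
t: 26.12
tool_pos: [516.9, -346.6, 173.1]
orientation: [-3.13, -0.002, 1.329]
ft_force: [1.7, 4.2, -2.2]
width: -0.1
```

Request:
{"name": "send_rows", "arguments": {"commands": [[[-0.1,0,-0.03],[0,0,0]],[[-0.2,0,-0.06],[0,0,0]],[[-0.3,0,-0.1],[0,0,0]]]}}

```text
t: 26.37
tool_pos: [516.4, -347.8, 172.9]
orientation: [-3.129, -0.006, 1.329]
ft_force: [2.8, 8.0, -5.6]
width: -0.2
```

```bash
python3 -c "
from h import *
st()
print(tipz(env.camera('side')))"
```

```text
t 26.37 along 90.2 z 172.9 Fpush 8.44 Fz -5.59 red (np.float64(296.5), np.int64(271), np.int64(279), 12)
(np.float64(274.62), np.float64(124.1))
```

Request:
{"name": "send_rows", "arguments": {"commands": [[[-0.05,0,0],[0,0,0]],[[-0.1,0,0],[0,0,0]]]}}

```text
t: 26.68
tool_pos: [516.2, -348.8, 172.8]
orientation: [-3.129, -0.005, 1.329]
ft_force: [2.8, 5.0, -3.9]
width: 0.2
```

Request:
{"name": "send_rows", "arguments": {"commands": [[[-0.05,0,0],[0,0,0]],[[-0.1,0,0],[0,0,0]]]}}

```text
t: 26.85
tool_pos: [516.0, -349.7, 172.6]
orientation: [-3.129, -0.006, 1.329]
ft_force: [1.0, 3.8, -2.5]
width: 0.0
```

Request:
{"name": "send_rows", "arguments": {"commands": [[[-0.05,0,0],[0,0,0]],[[-0.1,0,0],[0,0,0]]]}}

```text
t: 27.02
tool_pos: [515.6, -351.4, 173.1]
orientation: [-3.129, -0.004, 1.329]
ft_force: [0.6, 1.7, -1.8]
width: -0.1
```

```bash
python3 -c "
from h import *
st()
print(tipz(env.camera('side')))"
```

```text
t 27.02 along 93.8 z 173.1 Fpush 1.78 Fz -1.76 red (np.float64(296.5), np.int64(271), np.int64(278), 10)
(np.float64(273.5), np.float64(127.4))
```

Clicked to about 120. I'll back off and settle.

Request:
{"name": "send_rows", "arguments": {"commands": [[[0.5,0,0],[0,-0.003,0]],[[1.2,0,0],[0,-0.005,0]],[[2,0,0],[0,-0.005,0]],[[2.6,0,0],[0,-0.005,0]],[[2.8,0,0],[0,-0.005,0]],[[2.8,0,0],[0,-0.005,0]],[[2.8,0,0],[0,-0.005,0]],[[2.8,0,0],[0,-0.005,0]]]}}

```text
t: 27.83
tool_pos: [522.4, -324.8, 173.6]
orientation: [-3.13, 0.001, 1.329]
ft_force: [-0.5, 0.0, 0.3]
width: -0.1
```

Request:
{"name": "send_rows", "arguments": {"commands": [[[0,0,0],[0,0,0]],[[0,0,0],[0,0,0]],[[0,0,0],[0,0,0]],[[0,0,0],[0,0,0]],[[0,0,0],[0,0,0]],[[0,0,0],[0,0,0]],[[0,0,0],[0,0,0]],[[0,0,0],[0,0,0]]]}}

```text
t: 28.5
tool_pos: [522.4, -324.7, 173.6]
orientation: [-3.13, 0.001, 1.329]
ft_force: [-0.3, -0.2, 0.9]
width: -0.1
```

```bash
python3 -c "
from h import *
print(tipz(env.camera('side')))
st()
print(tipz(env.camera('side')))"
```

```text
(np.float64(269.62), np.float64(138.7))
t 28.55 along 66.3 z 173.6 Fpush -0.3 Fz 0.3 red (np.float64(296.53333333333336), np.int64(266), np.int64(273), 15)
(np.float64(269.49), np.float64(139.1))
```

It's off the stop now (row 269.5, target 274.9), so one or two more notches. I'll push one.

Request:
{"name": "send_rows", "arguments": {"commands": [[[-0.4,0,0],[0,0,0]],[[-0.8,0,0],[0,0,0]],[[-1.2,0,0],[0,0,0]],[[-1.6,0,0],[0,0,0]],[[-2,0,0],[0,0,0]],[[-2.3,0,0],[0,0,0]],[[-2.5,0,0],[0,0,0]],[[-2.65,0,0],[0,0,0]]]}}

```text
t: 29.37
tool_pos: [515.9, -350.8, 173.6]
orientation: [-3.13, 0.001, 1.329]
ft_force: [0.0, 0.7, -0.2]
width: -0.3
```

Request:
{"name": "send_rows", "arguments": {"commands": [[[-0.12,0,0],[0,0,0]],[[-0.24,0,0],[0,0,0]],[[-0.36,0,0],[0,0,0]],[[-0.48,0,0],[0,0,0]],[[-0.6,0,0],[0,0,0]]]}}

```text
t: 29.78
tool_pos: [514.5, -355.8, 173.0]
orientation: [-3.129, -0.0, 1.329]
ft_force: [0.7, 5.1, -4.3]
width: 0.0
```

Request:
{"name": "send_rows", "arguments": {"commands": [[[-0.08,0,0],[0,0,0]],[[-0.16,0,0],[0,0,0]]]}}

```text
t: 29.95
tool_pos: [514.3, -356.5, 172.3]
orientation: [-3.128, -0.002, 1.329]
ft_force: [2.2, 6.2, -4.2]
width: 0.0
```

```bash
python3 -c "
from h import *
st()
print(tipz(env.camera('side')))"
```

```text
t 29.95 along 99.1 z 172.3 Fpush 6.54 Fz -4.17 red (np.float64(296.5), np.int64(270), np.int64(278), 12)
(np.float64(274.0), np.float64(125.9))
```

Request:
{"name": "send_rows", "arguments": {"commands": [[[-0.06,0,0],[0,0,0]],[[-0.12,0,0],[0,0,0]]]}}

```text
t: 30.27
tool_pos: [514.2, -356.8, 171.7]
orientation: [-3.128, -0.003, 1.329]
ft_force: [2.2, 6.6, -4.1]
width: -0.2
```

Request:
{"name": "send_rows", "arguments": {"commands": [[[-0.06,0,0],[0,0,0]],[[-0.12,0,0],[0,0,0]]]}}

```text
t: 30.43
tool_pos: [514.1, -357.2, 171.1]
orientation: [-3.127, -0.005, 1.33]
ft_force: [2.7, 6.8, -4.0]
width: -0.1
```

Request:
{"name": "send_rows", "arguments": {"commands": [[[-0.06,0,0],[0,0,0]],[[-0.12,0,0],[0,0,0]]]}}

```text
t: 30.6
tool_pos: [514.0, -357.6, 170.5]
orientation: [-3.127, -0.007, 1.33]
ft_force: [2.5, 6.0, -3.3]
width: -0.2
```

```bash
python3 -c "
from h import *
st()
print(tipz(env.camera('side')))"
```

```text
t 30.6 along 100.2 z 170.5 Fpush 6.39 Fz -3.3 red (np.float64(296.5), np.int64(272), np.int64(279), 10)
(np.float64(275.6), np.float64(121.2))
```

Request:
{"name": "send_rows", "arguments": {"commands": [[[-0.08,0,0],[0,0,0]],[[-0.16,0,0],[0,0,0]],[[-0.24,0,0],[0,0,0]]]}}

```text
t: 31.0
tool_pos: [513.7, -358.5, 169.5]
orientation: [-3.126, -0.009, 1.33]
ft_force: [2.7, 7.5, -5.4]
width: -0.2
```

Request:
{"name": "send_rows", "arguments": {"commands": [[[-0.08,0,0],[0,0,0]],[[-0.16,0,0],[0,0,0]]]}}

```text
t: 31.17
tool_pos: [513.6, -359.0, 168.9]
orientation: [-3.126, -0.011, 1.33]
ft_force: [2.1, 7.4, -4.1]
width: -0.0
```

```bash
python3 -c "
from h import *
st()
print(tipz(env.camera('side')))"
```

```text
t 31.17 along 101.7 z 168.9 Fpush 7.71 Fz -4.07 red (np.float64(296.45454545454544), np.int64(273), np.int64(281), 11)
(np.float64(277.12), np.float64(116.7))
```

Request:
{"name": "send_rows", "arguments": {"commands": [[[-0.08,0,0],[0,0,0]],[[-0.16,0,0],[0,0,0]]]}}

```text
t: 31.48
tool_pos: [513.2, -360.4, 168.7]
orientation: [-3.126, -0.012, 1.331]
ft_force: [1.4, 3.9, -2.3]
width: 0.1
```

Request:
{"name": "send_rows", "arguments": {"commands": [[[-0.08,0,0],[0,0,0]],[[-0.16,0,0],[0,0,0]]]}}

```text
t: 31.65
tool_pos: [512.7, -362.7, 169.1]
orientation: [-3.126, -0.01, 1.331]
ft_force: [0.1, 0.6, -0.2]
width: -0.0
```

```bash
python3 -c "
from h import *
st()
print(tipz(env.camera('side')))"
```

```text
t 31.65 along 105.5 z 169.1 Fpush 0.58 Fz -0.24 red (np.float64(296.5), np.int64(272), np.int64(280), 12)
(np.float64(275.6), np.float64(121.2))
```

Clicked to about 130. I'll back off and settle.

Request:
{"name": "send_rows", "arguments": {"commands": [[[0.5,0,-0.1],[0,-0.003,0]],[[1.2,0,-0.3],[0,-0.006,0]],[[2,0,-0.4],[0,-0.01,0]],[[2.6,0,-0.4],[0,-0.01,0]],[[2.8,0,-0.4],[0,-0.01,0]],[[2.8,0,-0.4],[0,-0.01,0]],[[2.8,0,-0.4],[0,-0.01,0]],[[2.8,0,-0.4],[0,-0.01,0]]]}}

```text
t: 32.47
tool_pos: [519.4, -336.2, 173.8]
orientation: [-3.127, 0.001, 1.33]
ft_force: [-0.4, 0.2, -0.3]
width: 0.2
```

Request:
{"name": "send_rows", "arguments": {"commands": [[[0,0,0],[0,0,0]],[[0,0,0],[0,0,0]],[[0,0,0],[0,0,0]],[[0,0,0],[0,0,0]],[[0,0,0],[0,0,0]],[[0,0,0],[0,0,0]],[[0,0,0],[0,0,0]],[[0,0,0],[0,0,0]]]}}

```text
t: 33.13
tool_pos: [519.4, -336.2, 173.8]
orientation: [-3.127, 0.001, 1.33]
ft_force: [0.6, -0.2, -0.3]
width: 0.1
```

Request:
{"name": "send_rows", "arguments": {"commands": [[[0,0,0],[0,0,0]],[[0,0,0],[0,0,0]],[[0,0,0],[0,0,0]],[[0,0,0],[0,0,0]],[[0,0,0],[0,0,0]],[[0,0,0],[0,0,0]]]}}

```text
t: 33.63
tool_pos: [519.4, -336.2, 173.8]
orientation: [-3.127, 0.001, 1.33]
ft_force: [0.1, 0.9, 0.0]
width: -0.1
```

```bash
python3 -c "
from h import *
print(tipz(env.camera('side')))
st()
d=env.camera('side');print(tipz(d));f=d['frame']
h=cv2.cvtColor(f,cv2.COLOR_RGB2HSV)
print('green',[(x+298,y+255) for y,x in np.argwhere((h[255:325,298:312,0]>35)&(h[255:325,298:312,0]<95)&(h[255:325,298:312,1]>35))])
go(522,-330,174,75.6)"
```

```text
(np.float64(271.85), np.float64(132.2))
t 33.68 along 78.1 z 173.7 Fpush 0.63 Fz -0.02 red (np.float64(296.54545454545456), np.int64(269), np.int64(277), 11)
(np.float64(271.85), np.float64(132.2))
green [(np.int64(304), np.int64(277)), (np.int64(304), np.int64(278)), (np.int64(304), np.int64(279)), (np.int64(304), np.int64(280)), (np.int64(304), np.int64(281)), (np.int64(304), np.int64(282)), (np.int64(304), np.int64(283)), (np.int64(303), np.int64(284)), (np.int64(304), np.int64(284)), (np.int64(304), np.int64(285)), (np.int64(304), np.int64(286)), (np.int64(304), np.int64(287)), (np.int64(304), np.int64(288))]
t 33.83 at [ 519.4 -336.2  173.7] shift cm [ 0.66  0.11 -0.03] turn [-0.015  0.001  0.011] F [0.82 0.44 0.03] w 0.1 yaw 76.2
```

At row 271.85 it's still about 9 mm high. One more notch should centre it.

Request:
{"name": "send_rows", "arguments": {"commands": [[[-0.4,0,0],[0,0,0]],[[-0.8,0,0],[0,0,0]],[[-1.2,0,0],[0,0,0]],[[-1.6,0,0],[0,0,0]],[[-2,0,0],[0,0,0]],[[-2.3,0,0],[0,0,0]],[[-2.5,0,0],[0,0,0]],[[-2.65,0,0],[0,0,0]]]}}

```text
t: 34.5
tool_pos: [513.0, -362.3, 173.7]
orientation: [-3.127, 0.001, 1.33]
ft_force: [-0.7, -0.2, 1.1]
width: 0.2
```

Request:
{"name": "send_rows", "arguments": {"commands": [[[-0.1,0,0],[0,0,0]],[[-0.2,0,0],[0,0,0]],[[-0.3,0,0],[0,0,0]],[[-0.4,0,0],[0,0,0]]]}}

```text
t: 34.83
tool_pos: [512.2, -365.1, 173.0]
orientation: [-3.126, -0.002, 1.33]
ft_force: [1.8, 4.2, -2.8]
width: 0.0
```

Request:
{"name": "send_rows", "arguments": {"commands": [[[-0.08,0,0],[0,0,0]],[[-0.16,0,0],[0,0,0]],[[-0.24,0,0],[0,0,0]]]}}

```text
t: 35.08
tool_pos: [511.9, -366.0, 172.0]
orientation: [-3.125, -0.004, 1.331]
ft_force: [2.9, 6.1, -3.4]
width: -0.1
```

```bash
python3 -c "
from h import *
st()
print(tipz(env.camera('side')))"
```

```text
t 35.08 along 108.9 z 172.0 Fpush 6.62 Fz -3.41 red (np.float64(296.5), np.int64(270), np.int64(278), 12)
(np.float64(273.85), np.float64(126.3))
```

Request:
{"name": "send_rows", "arguments": {"commands": [[[-0.08,0,0],[0,0,0]],[[-0.16,0,0],[0,0,0]],[[-0.24,0,0],[0,0,0]]]}}

```text
t: 35.48
tool_pos: [511.6, -366.9, 170.9]
orientation: [-3.124, -0.007, 1.331]
ft_force: [3.6, 8.1, -4.7]
width: -0.1
```

Request:
{"name": "send_rows", "arguments": {"commands": [[[-0.08,0,0],[0,0,0]],[[-0.16,0,0],[0,0,0]]]}}

```text
t: 35.65
tool_pos: [511.6, -367.2, 170.0]
orientation: [-3.123, -0.009, 1.331]
ft_force: [3.6, 6.8, -4.5]
width: 0.0
```

Request:
{"name": "send_rows", "arguments": {"commands": [[[-0.08,0,0],[0,0,0]],[[-0.16,0,0],[0,0,0]]]}}

```text
t: 35.82
tool_pos: [511.5, -367.6, 169.2]
orientation: [-3.123, -0.012, 1.332]
ft_force: [2.9, 6.8, -4.4]
width: -0.0
```

```bash
python3 -c "
from h import *
st()
print(tipz(env.camera('side')))"
```

```text
t 35.82 along 110.6 z 169.2 Fpush 7.33 Fz -4.41 red (np.float64(296.5), np.int64(272), np.int64(280), 12)
(np.float64(276.05), np.float64(119.8))
```

Request:
{"name": "send_rows", "arguments": {"commands": [[[-0.08,0,0],[0,0,0]],[[-0.16,0,0],[0,0,0]]]}}

```text
t: 36.13
tool_pos: [511.3, -368.1, 168.4]
orientation: [-3.122, -0.014, 1.332]
ft_force: [3.3, 6.6, -3.5]
width: 0.1
```

Request:
{"name": "send_rows", "arguments": {"commands": [[[-0.08,0,0],[0,0,0]],[[-0.16,0,0],[0,0,0]]]}}

```text
t: 36.3
tool_pos: [511.2, -368.5, 167.6]
orientation: [-3.122, -0.016, 1.332]
ft_force: [1.8, 7.0, -4.0]
width: -0.1
```

```bash
python3 -c "
from h import *
st()
print(tipz(env.camera('side')))"
```

```text
t 36.3 along 111.5 z 167.6 Fpush 7.25 Fz -4.0 red (np.float64(296.5), np.int64(273), np.int64(281), 12)
(np.float64(277.39), np.float64(115.9))
```

Request:
{"name": "send_rows", "arguments": {"commands": [[[-0.08,0,0],[0,0,0]],[[-0.16,0,0],[0,0,0]]]}}

```text
t: 36.62
tool_pos: [511.1, -368.8, 166.8]
orientation: [-3.121, -0.018, 1.332]
ft_force: [2.4, 7.3, -4.2]
width: -0.1
```

Request:
{"name": "send_rows", "arguments": {"commands": [[[-0.08,0,0],[0,0,0]],[[-0.16,0,0],[0,0,0]]]}}

```text
t: 36.78
tool_pos: [511.0, -369.2, 166.1]
orientation: [-3.12, -0.021, 1.333]
ft_force: [2.0, 7.1, -3.5]
width: -0.1
```

```bash
python3 -c "
from h import *
st()
print(tipz(env.camera('side')))"
```

```text
t 36.78 along 112.2 z 166.1 Fpush 7.35 Fz -3.48 red (np.float64(296.45454545454544), np.int64(277), np.int64(282), 11)
(np.float64(278.73), np.float64(111.9))
```

Request:
{"name": "send_rows", "arguments": {"commands": [[[-0.1,0,0],[0,-0.003,0]],[[-0.2,0,0],[0,-0.005,0]]]}}

```text
t: 37.1
tool_pos: [510.9, -369.8, 165.2]
orientation: [-3.12, -0.018, 1.333]
ft_force: [3.5, 7.3, -3.0]
width: 0.1
```

Request:
{"name": "send_rows", "arguments": {"commands": [[[-0.08,0,0],[0,-0.003,0]],[[-0.16,0,0],[0,-0.005,0]]]}}

```text
t: 37.27
tool_pos: [510.8, -370.1, 164.5]
orientation: [-3.119, -0.015, 1.334]
ft_force: [3.4, 7.8, -3.2]
width: 0.1
```

```bash
python3 -c "
from h import *
st()
print(tipz(env.camera('side')))"
```

```text
t 37.27 along 113.2 z 164.5 Fpush 8.39 Fz -3.25 red (np.float64(296.46153846153845), np.int64(277), np.int64(283), 13)
(np.float64(279.94), np.float64(108.2))
```

Request:
{"name": "send_rows", "arguments": {"commands": [[[-0.08,0,0],[0,-0.003,0]],[[-0.16,0,0],[0,-0.005,0]]]}}

```text
t: 37.58
tool_pos: [510.5, -370.9, 164.1]
orientation: [-3.119, -0.012, 1.334]
ft_force: [3.2, 5.9, -2.9]
width: -0.2
```

Request:
{"name": "send_rows", "arguments": {"commands": [[[-0.08,0,0],[0,-0.003,0]],[[-0.16,0,0],[0,-0.005,0]]]}}

```text
t: 37.75
tool_pos: [510.3, -372.2, 164.0]
orientation: [-3.119, -0.007, 1.334]
ft_force: [1.8, 3.0, -1.6]
width: 0.0
```

```bash
python3 -c "
from h import *
st()
print(tipz(env.camera('side')))"
```

```text
t 37.75 along 115.3 z 164.0 Fpush 3.37 Fz -1.64 red (np.float64(296.5), np.int64(277), np.int64(283), 14)
(np.float64(279.9), np.float64(108.3))
```

Force is dropping, so it's over the tooth. I'll back off, settle and check.

Request:
{"name": "send_rows", "arguments": {"commands": [[[-0.06,0,0],[0,0,0]],[[-0.06,0,0],[0,0,0]],[[0.6,0,-0.1],[0,0,0]],[[1.4,0,-0.4],[0,-0.004,0]],[[2.2,0,-0.8],[0,-0.007,0]],[[2.8,0,-0.9],[0,-0.007,0]],[[2.8,0,-0.9],[0,-0.007,0]],[[2.8,0,-0.9],[0,-0.007,0]]]}}

```text
t: 38.57
tool_pos: [517.2, -345.4, 174.0]
orientation: [-3.12, 0.002, 1.335]
ft_force: [0.5, 0.2, -0.2]
width: -0.1
```

Request:
{"name": "send_rows", "arguments": {"commands": [[[0,0,0],[0,0,0]],[[0,0,0],[0,0,0]],[[0,0,0],[0,0,0]],[[0,0,0],[0,0,0]],[[0,0,0],[0,0,0]],[[0,0,0],[0,0,0]],[[0,0,0],[0,0,0]],[[0,0,0],[0,0,0]]]}}

```text
t: 39.23
tool_pos: [517.1, -345.5, 174.0]
orientation: [-3.12, 0.002, 1.335]
ft_force: [0.1, 0.6, -0.1]
width: 0.0
```

Request:
{"name": "send_rows", "arguments": {"commands": [[[0,0,0],[0,0,0]],[[0,0,0],[0,0,0]],[[0,0,0],[0,0,0]],[[0,0,0],[0,0,0]],[[0,0,0],[0,0,0]],[[0,0,0],[0,0,0]]]}}

```text
t: 39.73
tool_pos: [517.2, -345.4, 174.0]
orientation: [-3.12, 0.002, 1.335]
ft_force: [0.1, 0.2, 0.4]
width: 0.2
```

```bash
python3 -c "
from h import *
print(tipz(env.camera('side')))
st()
print(tipz(env.camera('side')))"
```

```text
(np.float64(276.41), np.float64(118.8))
t 39.78 along 87.7 z 174.0 Fpush -0.3 Fz -0.29 red (np.float64(296.5), np.int64(272), np.int64(280), 12)
(np.float64(276.42), np.float64(118.7))
```

```bash
python3 -c "
from h import *
import glob
np.set_printoptions(linewidth=200)
print(np.arange(262,290))
for n in ['a','f','s336','s397','s156']:
  g=glob.glob(f'pics/{n}*.pkl')
  f=pickle.load(open(g[0],'rb'))['side']['frame'].astype(int)
  p=(f[262:290,294:300,0]-f[262:290,294:300,1:].max(-1)).clip(0).sum(1);print(n,p, f[272:290:2,297].mean(-1).astype(int))
r=pickle.load(open(g[0],'rb'))
r=pickle.load(open(glob.glob('pics/s397*.pkl')[0],'rb'))
S,T=r['side'],r['top']
h=cv2.cvtColor(T['frame'],cv2.COLOR_RGB2HSV).astype(int)[205:240,375:415]
m=((h[...,0]<8)|(h[...,0]>172))&(h[...,1]>120)&(h[...,2]>70);print('top red',[(x+375,y+205) for y,x in np.argwhere(m)])
g=(h[...,0]>40)&(h[...,0]<95)&(h[...,1]>70);print('top green',[(x+375,y+205) for y,x in np.argwhere(g)])
im=np.hstack([cv2.resize(S['frame'][255:310,275:325],(400,440),interpolation=2),cv2.resize(T['frame'][195:239,380:420],(400,440),interpolation=2)])
cv2.imwrite('pics/h.png',im[:,:,::-1])"
```

```text
[262 263 264 265 266 267 268 269 270 271 272 273 274 275 276 277 278 279 280 281 282 283 284 285 286 287 288 289]
a [  7   7  19  16  19  18  18  15  16  18  21  12   7   2  26 288 300 294 292 295 307 166   0   0   0   0   0   0] [182  47  22 118 116 116 141 137 138]
f [ 13  39 281 295 295 251 258 255 259 252  54   0   3   7   3   0   0   0   0   0   0   0   0   0   0   0   0   0] [ 85  61  18 140 137 136 136 135 135]
s336 [ 16  16  17  15  19  17   3 257 269 262 224 236  65   2  14 197  31   0   0   0   0   0   0   0   0   0   0   0] [113  57  20 115 140 139 140 139 139]
s397 [ 18  19  20  16  19  19  21  19  16   1 239 288  70   1  14 215 231 231 236  62   0   0   0   0   0   0   0   0] [101  54  21 111 112 141 139 139 140]
s156 [  4   6  18   6   1  15  17  15  17  18  18  18  16   7   0   4 228 233 123 132 110 109 129 112 114 117   3   0] [160  70  18  96  82 100 101 100 144]
top red [(np.int64(388), np.int64(220)), (np.int64(389), np.int64(220)), (np.int64(390), np.int64(220)), (np.int64(391), np.int64(220)), (np.int64(388), np.int64(221)), (np.int64(389), np.int64(221)), (np.in
[... 808 characters left out ...]
.int64(397), np.int64(216)), (np.int64(398), np.int64(216)), (np.int64(399), np.int64(216)), (np.int64(400), np.int64(216)), (np.int64(401), np.int64(216)), (np.int64(402), np.int64(216)), (np.int64(403), np.int64(216)), (np.int64(398), np.int64(217)), (np.int64(400), np.int64(217)), (np.int64(401), np.int64(217)), (np.int64(402), np.int64(217)), (np.int64(403), np.int64(217)), (np.int64(404), np.int64(217)), (np.int64(405), np.int64(217)), (np.int64(406), np.int64(217)), (np.int64(408), np.int64(217)), (np.int64(403), np.int64(218)), (np.int64(405), np.int64(218)), (np.int64(406), np.int64(218)), (np.int64(407), np.int64(218)), (np.int64(408), np.int64(218)), (np.int64(409), np.int64(218))]
```

View pics/h.png

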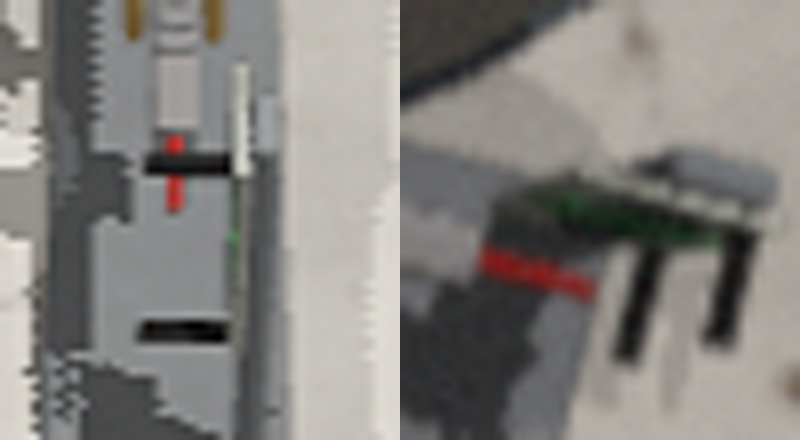

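The side crop shows the red tip at about row 280.8, below the black bar. Part of the pointer is hidden by that bar, so I'll check against the red's upper end in all settled states and against geometry.

```bash
python3 -c "
from h import *
import glob
def ends(d):
  f=d['frame'].astype(float);b=f[255:300,294:300];p=(b[...,0]-b[...,1:].max(-1)).clip(0).sum(1)-20
  p=p.clip(0);ys=np.arange(255,300);i=np.nonzero(p>100)[0]
  up=ys[i[0]]-.5-min(1,p[i[0]-1]/p[i[0]+1])+ (1-min(1,p[i[0]]/p[i[0]+1]));lo=ys[i[-1]]+.5+p[i[-1]+1]/p[i[-1]];return up.round(2),lo.round(2)
for n in ['a','f','g','s124','s135','s151','s156','s175','s207','s248','s285','s336','s397']:
  g=glob.glob(f'pics/{n}.pkl')
  if g: print(n,ends(pickle.load(open(g[0],'rb'))['side']))
d=pickle.load(open('pics/a.pkl','rb'))['side']
for a in(204,228):
  q=sc(a);print(a,q,[np.round(proj(d,[*q,110+s*a])[1],2) for s in(.09,0,-.09)])
T=pickle.load(open('pics/s397.pkl','rb'))
for z in(105,110,115): print('tri tip',z,onz(T['top'],398.6,223.8,z),'side',onz(T['side'],296.5,280.76,z))
print(tri(T['top'],(398.6,223.8),T['side'],(296.5,280.76)))
"
```

```text
a (np.float64(276.52), np.float64(283.5))
f (np.float64(263.48), np.float64(271.65))
g (np.float64(264.07), np.float64(272.5))
s124 (np.float64(277.22), np.float64(287.0))
s135 (np.float64(276.52), np.float64(285.67))
s151 (np.float64(276.52), np.float64(285.67))
s156 (np.float64(277.52), np.float64(285.34))
s175 (np.float64(263.89), np.float64(272.5))
s207 (np.float64(264.06), np.float64(272.5))
s248 (np.float64(264.41), np.float64(272.53))
s285 (np.float64(265.55), np.float64(273.57))
s336 (np.float64(268.55), np.float64(277.56))
s397 (np.float64(271.68), np.float64(280.69))
204 [ 488.32447656 -458.12094421] [np.float64(264.75), np.float64(270.92), np.float64(276.95)]
228 [ 482.35591927 -481.36694007] [np.float64(272.22), np.float64(279.14), np.float64(285.9)]
tri tip 105 [ 481.28389847 -481.70167851  105.        ] side [ 483.3058426  -481.45984277  105.        ]
tri tip 110 [ 480.9364081  -480.34937686  110.        ] side [ 481.97707998 -486.02475423  110.        ]
tri tip 115 [ 480.58891773 -478.9970752   115.        ] side [ 480.64831736 -490.58966568  115.        ]
(array([ 482.21510499, -481.77758989,  105.41211087]), np.float64(1.9428152202819722))
```

All three references put the tip 4–5 mm below the band's middle, inside ±7: the stops' midpoint row is 279.4, predicted level is 279.1, and the tip triangulates to z = 105.4. The 130 mm notch would be no better (about +5 mm), so I'll keep this one. I'll retreat clear, let it settle and check.

Request:
{"name": "send_rows", "arguments": {"commands": [[[0.3,0,-1],[0,0,0]],[[0.5,0,-3],[0,0,0]],[[0.5,0,-6],[0,0,0]],[[0.5,0,-9],[0,0,0]],[[0.5,0,-11],[0,0,0]],[[0.5,0,-12],[0,0,0]],[[0.5,0,-12],[0,0,0]],[[0.5,0,-12],[0,0,0]]]}}

```text
t: 40.6
tool_pos: [521.1, -340.8, 294.6]
orientation: [-3.121, 0.002, 1.335]
ft_force: [0.2, 0.6, -0.2]
width: -0.0
```

Request:
{"name": "send_rows", "arguments": {"commands": [[[0,0,0],[0,0,0]],[[0,0,0],[0,0,0]],[[0,0,0],[0,0,0]],[[0,0,0],[0,0,0]],[[0,0,0],[0,0,0]],[[0,0,0],[0,0,0]],[[0,0,0],[0,0,0]],[[0,0,0],[0,0,0]]]}}

```text
t: 41.27
tool_pos: [521.1, -340.8, 294.5]
orientation: [-3.121, 0.002, 1.335]
ft_force: [0.4, 0.0, -0.2]
width: -0.2
```

```bash
python3 -c "
from h import *
st()
print(tipz(env.camera('side')))
s=env.camera('side')['frame'];a=pickle.load(open('pics/a.pkl','rb'))['side']['frame']
def cen(f):
  h=cv2.cvtColor(f,cv2.COLOR_RGB2HSV).astype(int)[248:272,228:252];m=(h[...,0]>15)&(h[...,0]<28)&(h[...,1]>90);return np.argwhere(m).mean(0)+[248,228],m.sum()
print('yellow',cen(a),cen(s))
h=cv2.cvtColor(s,cv2.COLOR_RGB2HSV).astype(int)[180:212,270:325];m=((h[...,0]<10)|(h[...,0]>172))&(h[...,1]>50)&(h[...,1]<140);print('pink in pan',np.argwhere(m).mean(0)+[180,270],m.sum())"
```

```text
t 41.27 along 82.2 z 294.5 Fpush 0.1 Fz -0.23 red (np.float64(296.5), np.int64(272), np.int64(280), 12)
(np.float64(276.41), np.float64(118.8))
yellow (array([258.05555556, 239.44444444]), np.int64(72)) (array([257.7125, 239.4125]), np.int64(80))
pink in pan [191.63473054 295.32934132] 167
```

The pointer is steady, the hand is clear, the stone is in the pan and the yellow stone hasn't moved. I'm handing in.

```bash
python3 -c "
from station import env
print(env.close_job())"
```

```text
the job is handed in; nothing more can be done
None
```

I set the small pink stone down in the pan and pushed the poise outward nine notches, from 50 mm to about 140 mm by my click count. I then lifted the hand clear and handed in at about 41 s. The hand-in gave no verdict.

**Last checks**
- **Pointer:** it was steady between two looks, the second with the hand 120 mm higher. The tip sits about 4–5 mm below the middle of the green band, inside the ±7 mm limit. The stops' midpoint, the predicted level row and triangulation (z = 105.4 mm) agree on this.
- **Push force:** the highest I saw was about 10 N, under the 12 N limit. Force was only read at the end of each move, so a short peak in between could have been higher.
- **Yellow stone:** unmoved to within half a pixel.

**Where checks disagreed**
- **Pointer centroid:** black bars partly hide the pointer in the side view, which made my first row-centroid estimate unreliable. I used the pointer's end points instead.
- **130 mm notch:** by the same measure it would have rested about 5 mm above the middle, so I kept the slightly closer 140 mm one.
- **Poise position:** I measured it only once, at about 100 mm. The last four notches are counted from clicks.

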